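# Clear the whey channel of the draining tray

## Robot

A 7-joint arm with a two-finger parallel gripper is mounted at the origin on the work surface; the furniture and walls round the work are solid. World frame = base frame: x ahead of the robot, y to its left, z up, the work surface at z = 0. Lengths are in m, angles in degrees, forces in N, time in s.
With the tool pointing down it reaches from about 0.4 to 0.85 m from the base axis. Payload 4.4 kg.
Tool frame: the origin (TCP) lies midway between the tips of the shut fingers; the grasp point (between the pads) lies 19 mm behind it (r.grip_depth is the y of the grasp point in the tool frame, in m); y points along the fingers, x is the direction in which the jaws open and shut, and the axes are right-handed (so a half turn about y gives the same grasp; the last joint's range is limited). The gripper opens to 94 mm and grips with 3 to 60 N. Pads are 16 mm wide; open, the fingers measure 119 mm over their backs; the gripper's body (75 mm by 177 mm) begins 78 mm behind the grasp point.
Start: joints at [-71.952, 36.005, 2.206, 86.941, -1.547, 57.084, -1.146], TCP at [0.242, 0.603, 0.205] pointing down, gripper open.
Joint ranges: [-175.42, 175.42], [-21.48, 121.26], [-71.46, 75.88], [10.55, 141.38], [-63.04, 243.04], [13.31, 113.54], [-168.57, 168.57]. Speed limits (degrees/s): [147.25, 147.25, 180, 180, 180, 180, 180].

## Interface

Orientations are given as [roll, pitch, yaw] about the fixed x, y, z axes, in that order (R = Rz(yaw) Ry(pitch) Rx(roll)).
In Python, from bench import r, eyes gives the robot as it stands.
- The arm moves only by the tool step_arm, never from a script. Its argument "plan" is text: rows parted by semicolons, each of 7 numbers parted by spaces: the turn, a rotation vector about the tool's x, y, z in rad, then the shift along the tool's x, y, z in mm, then the closure, from 0 (fully open) to 1 (shut). A call has 1 to 12 rows; each row shifts and turns the commanded pose from where the row before left it, along the tool's axes as they then stand; what a row does not reach is not made up. A row lasts 1/10 s, in which the tool goes at most 50 mm and 8.59 degrees, less where a joint would pass 70% of its speed; a pose out of reach is approached as far as the arm can. A call is refused whole if a number of a shift passes 50 or a number of a turn 0.15, either way. A call with a gripper value outside its range is refused whole. The fingers move at their own pace and stop on an object; "grip_force" is the grip in N (left out, the last holds). Time passes only in rows, so rows that do not move let the fingers close. It gives the time, the measured TCP pose, the force and the opening at its end, in the units of the state.
- r.sense(): the state, without advancing time (a new reading comes with each control period).
- eyes.get_image(name): name is "scene" or "top" or "wrist"; returns a dict with "pixels" (400x640x3 uint8, blue, green, red), "fx", "fy", "cx", "cy" (pixels), "xyz" and "attitude" of the camera in the world; the wrist camera has in their place "T_tool_cam" (4x4, takes a point from camera to tool coordinates, whose origin is the TCP and whose axes are the tool frame's). Camera axes: x right, y down, z forward; pixel columns grow to the right and rows downward; lengths in m; the calibration is good to about 2 mm. The wrist camera is an equidistant fisheye: a pixel r from the principal point sees the ray r / f radians off the axis. A picture is of the moment at which its call begins: read the wrist's pose just before it. There is no depth.
- r.close_job(): hands the job in, once; it reports no verdict.
The state is a dict: "time_s": time; "qpos": joint angles; "qvel": joint speeds; "effort": joint torques, N m; "ee_pos": TCP position; "tool_rot": TCP orientation; "force": force on the tool from outside, world axes, zero at the start; "ft_torque": the same for the moment, N m; "opening": finger opening in m.
Only numpy, scipy, OpenCV 4.12 (cv2) and the standard library are available. Lean on these libraries where they do the work, as an engineer would, in place of code of your own. Each camera call takes 0.05 s, during which the arm holds its last target.

## Task

Two chips of hard rind block the whey channel under the slatted panel of the draining tray: turn the black turn button aside, well clear of the panel, lift the panel out by its handle and lay it flat on the carved board. Then take the scraper from its stand, set its tip down into the closed end of the channel and run it lightly and slowly (about 4 cm a second) along the whole channel, round the bend and out to the end of the spout, so that both chips drop into the catch pan, and hang the scraper upright in its stand again. Push the chips with the scraper only, and leave the cheeses round the tray and on the board where they stand.

Things in the scene. Friction and masses are not known exactly. Their poses are not given: they have to be found in the camera images.
- tray: Steel draining tray, fixed, 160 mm along its own x, 209 mm along y (-99.5 to +109.5), rim top 46 mm above the counter. Origin: under the middle of its opening, on the counter; the spout side is -x, left seen from there is +y. Its 132 x 171 mm opening holds the panel, which lies on a grey bed 38 mm above the origin; cut into the bed is the whey channel, 16 mm wide, white floor 24 mm above the origin
- channel_start (a point): Point on the channel floor at its closed end, tray coordinates (35, 68, 24) mm, 10 mm from the end wall. From here the channel centre line runs straight along tray x = 35 mm to (35, -20)
- channel_bend (a point): Point on the channel floor in the middle of the bend, tray coordinates (21.8, -51.8, 24) mm. The bend is a quarter circle of radius 45 mm (centre line) about tray (-10, -20) mm, from (35, -20) to (-10, -65)
- spout_end (a point): Middle of the spout's open end on the channel floor, tray coordinates (-105, -65, 24) mm. From (-10, -65) the channel runs straight here, through a 16 mm wide gap in the rim at x -66 to -80 mm and along the spout; beyond it a chip falls into the pan
- pan_center (a point): Centre of the inner floor of the catch pan hung under the spout (fixed to the tray), 3 mm above the counter; inside 61 mm along x and 60 mm along y, rim 16 mm above the counter
- latch (a joint): Black turn button on the tray's left (+y) short rim. 0: its nose points inward over the panel and holds it down; positive is anticlockwise seen from above, range -1.75 to 1.75 rad; at 1.35 or more either way it clears the panel. It stays where it is left (friction 0.04 N m)
- latch_fin (a point): On the button's pivot axis, tray (0, 98) mm, 63.5 mm above the counter, inside its upright fin. Site x points along the nose. Fin 9 mm thick, from 11 mm behind to 21 mm ahead of the pivot along the nose, top 7 mm above this point; the nose plate under it (48.5 to 54.5 mm above the counter) is 12 to 18 mm wide and reaches 40 mm from the pivot
- panel_handle (a point): Middle of the handle bar on the slatted beech panel (128 x 167 x 6 mm, 0.22 kg, 2 mm play all round in the opening). Bar 11 mm thick along the panel's x, 72 mm long along its y, 12 mm high, top 6 mm above this point, 22 mm free below the bar; this point is over the panel's centre, 34 mm above its underside. Panel axes are the tray's when it is in place
- board: Carved wooden board, fixed, 190 mm along its x by 300 mm along its y, top 22 mm above its origin, which is the centre of its underside. A cheese brick stands at its -y end
- scraper_grip (a point): In the middle of the scraper's round dark wooden handle (24 mm diameter, 83 mm long, from 45 mm below to 38 mm above this point; z along the handle, upward). Scraper 150 mm long in all, 0.10 kg, hanging upright in its stand
- scraper_tip (a point): End of the scraper's round steel rod (8 mm diameter, 62 mm long), on its axis 112 mm below scraper_grip. Above the rod is a steel collar 27 mm in diameter whose underside, 62 mm above the tip, rests on the stand
- stand_tip (a point): Where the scraper's tip is when it hangs in its fixed stand, 18 mm above the counter. The stand's steel fork, top 80 mm above the counter, 43 mm wide, has a 15 mm slot along the point's x, closed 7.5 mm to +x of this axis and open to -x, with 2.5 mm lips 20 mm out at the mouth. The scraper lifts straight up out of it, clear after 65 mm
- rind_a_center (a point): Centre of a brown chip of hard rind in the first straight of the channel, round, 13 mm across, 9 mm high, 12 g, wet with whey and slippery (friction about 0.2)
- rind_b_center (a point): Centre of the other chip, the same size, in the last straight of the channel
- pate_block_center (a point): Centre (half-way up) of a bystander: standing slab of grey cheese, 60 x 88 mm, 158 mm high
- goat_drum_center (a point): Centre (half-way up) of a bystander: white drum cheese, 98 mm across, 67 mm high
- small_tomme_center (a point): Centre (half-way up) of a bystander: small brown round cheese, 87 mm across, 59 mm high
- goat_brick_center (a point): Centre (half-way up) of a bystander: white cheese brick, 62 x 61 x 62 mm, standing on one end of the carved board
Not all that is in view belongs to the job. What is shaped like the part that bears scraper_grip but purple or turquoise is not meant.

How it is judged:
By the outcome, as a careful person would: the job done as asked, in the order asked, and still so for the second after the job is handed in, with the robot touching nothing.
It also fails if it takes over 70 s, if anything falls off the work surface, if the arm or the gripper's body presses on something with over 40 N, if the wrist force passes 120 N, or if a joint passes its speed limit or range.

## Working session

There is one attempt and no reset: what is moved stays moved. The work goes in short steps, Python scripts to look and compute and a tool call to move; the robot and the scene stay as the last step left them, time stands still between calls to the robot, and variables do not carry over. Pictures are saved under pics/ and viewed, and the job is handed in when it is done.

Besides the shell and the picture viewer there is one more tool, called after ">>>" by a JSON object that holds its "name" and its "arguments", one argument or row to a line. step_arm: Moves the arm, as the interface text tells. Its arguments: {"type":"object","properties":{"plan":{"type":"string"},"grip_force":{"type":"number"}},"required":["plan"]}

```bash
ls; mkdir -p pics; python3 - <<'E'
from bench import r, eyes
import cv2
s=r.sense(); print(s, r.grip_depth)
for n in ["scene","top","wrist"]:
    d=eyes.get_image(n); cv2.imwrite(f"pics/{n}0.png",d["pixels"]); print(n,{k:v for k,v in d.items() if k!="pixels"})
E
```

```text
pics
{'time_s': 0.0, 'qpos': array([-71.95363071,  36.05819995,   2.20326396,  86.99401971,
        -1.54943011,  57.08370172,  -1.14672588]), 'qvel': array([-0.01199954, -0.05272066, -0.01273421, -0.01514395, -0.02603182,
       -0.07844991, -0.05875541]), 'effort': array([ 4.58212944e-04, -5.49735367e+01,  1.14350639e+00, -1.86631018e+01,
       -5.22288471e-02,  2.36745895e-02,  1.63200198e-04]), 'ee_pos': array([0.2412869 , 0.60285424, 0.20457349]), 'tool_rot': array([-89.99969051,   0.10624954,  68.18090689]), 'force': array([ 0.03797362,  0.3975199 , -0.61606351]), 'ft_torque': array([ 0.04984389, -0.01417766,  0.04220084]), 'opening': 0.09391186358088888} -0.0188
scene {'fx': 489.2010725991866, 'fy': 489.2010725991866, 'cx': 324.05311342617705, 'cy': 209.51118744957154, 'xyz': array([-0.3959291 , -0.69516822,  0.59655818]), 'attitude': array([-114.40498544,    1.08223384,  -56.74299376])}
top {'fx': 463.7678543524966, 'fy': 463.7678543524966, 'cx': 316.78372558434864, 'cy': 198.80103202530793, 'xyz': array([ 0.42950102, -0.07261256,  1.27885376]), 'attitude': array([-174.2128761 ,   -0.24520455,  -89.04789129])}
wrist {'fx': 309.70691628693146, 'fy': 309.70691628693146, 'cx': 323.5482481317407, 'cy': 196.86932233329674, 'T_tool_cam': array([[ 9.99999207e-01, -6.90099837e-04, -1.05370399e-03,
        -2.27703788e-04],
       [ 8.21638959e-04, -2.76674071e-01,  9.60963466e-01,
        -1.79324202e-01],
       [-9.54693303e-04, -9.60963570e-01, -2.76673284e-01,
         8.17565561e-02],
       [ 0.00000000e+00,  0.00000000e+00,  0.00000000e+00,
         1.00000000e+00]])}
```

View pics/scene0.png

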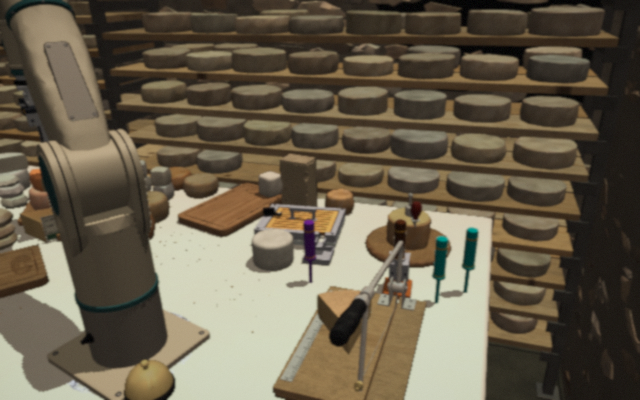

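View pics/top0.png

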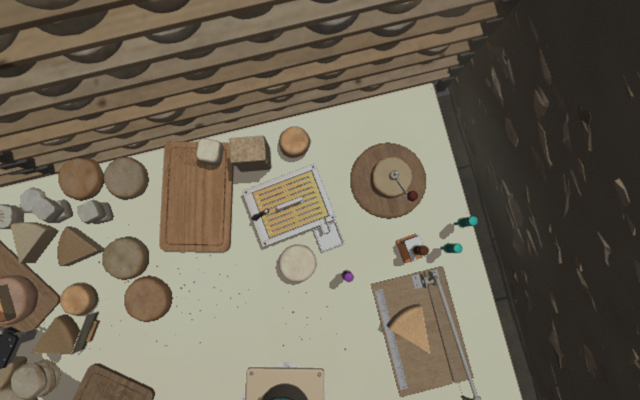

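View pics/wrist0.png

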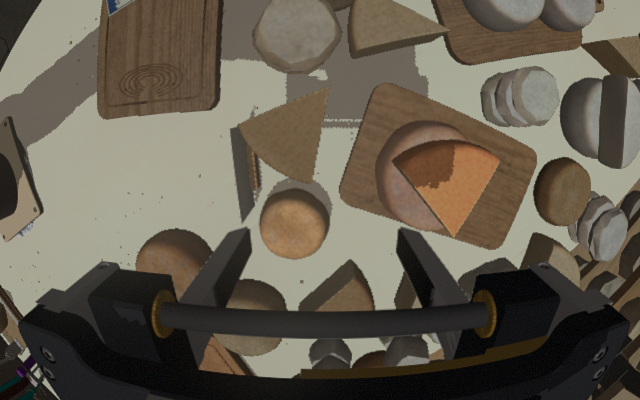

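```bash
cat > h.py <<'E'
import numpy as np, cv2
from scipy.spatial.transform import Rotation as Rn
def Rrpy(a): return Rn.from_euler('xyz',a,degrees=True).as_matrix()
def ray(d,uv,s=None):
    """returns origin, dirs (N,3) world"""
    uv=np.atleast_2d(np.asarray(uv,float))
    x=(uv[:,0]-d['cx'])/d['fx']; y=(uv[:,1]-d['cy'])/d['fy']
    if 'T_tool_cam' in d:
        rr=np.hypot(x,y)+1e-12
        v=np.c_[np.sin(rr)*x/rr,np.sin(rr)*y/rr,np.cos(rr)]
        T=d['T_tool_cam']; Rt=Rrpy(s['tool_rot']); 
        o=Rt@T[:3,3]+s['ee_pos']; R=Rt@T[:3,:3]
    else:
        v=np.c_[x,y,np.ones(len(x))]; v/=np.linalg.norm(v,axis=1)[:,None]
        o=np.array(d['xyz']); R=Rrpy(d['attitude'])
    return o,v@R.T
def onz(d,uv,z,s=None):
    o,v=ray(d,uv,s); return o+v*((z-o[2])/v[:,2])[:,None]
def proj(d,P,s=None):
    P=np.atleast_2d(np.asarray(P,float))
    if 'T_tool_cam' in d:
        T=d['T_tool_cam']; Rt=Rrpy(s['tool_rot']); o=Rt@T[:3,3]+s['ee_pos']; R=Rt@T[:3,:3]
        c=(P-o)@R; th=np.arctan2(np.hypot(c[:,0],c[:,1]),c[:,2]); ph=np.arctan2(c[:,1],c[:,0])
        return np.c_[d['cx']+d['fx']*th*np.cos(ph),d['cy']+d['fy']*th*np.sin(ph)]
    c=(P-np.array(d['xyz']))@Rrpy(d['attitude'])
    return np.c_[d['cx']+d['fx']*c[:,0]/c[:,2],d['cy']+d['fy']*c[:,1]/c[:,2]]
def tri(rays):
    A=np.zeros((3,3));b=np.zeros(3)
    for o,v in rays:
        v=np.asarray(v).reshape(3); M=np.eye(3)-np.outer(v,v); A+=M;b+=M@o
    p=np.linalg.solve(A,b)
    return p,[float(np.linalg.norm((np.eye(3)-np.outer(v.reshape(3),v.reshape(3)))@(p-o))) for o,v in rays]
def snap(name,fn):
    from bench import r,eyes
    s=r.sense(); d=eyes.get_image(name); cv2.imwrite(f'pics/{fn}.png',d['pixels'])
    import pickle; pickle.dump((d,s),open(f'pics/{fn}.pkl','wb')); return d,s
def load(fn):
    import pickle; return pickle.load(open(f'pics/{fn}.pkl','rb'))
def crop(fn,x0,x1,y0,y1,k,out):
    im=load(fn)[0]['pixels'][y0:y1,x0:x1]; cv2.imwrite(f'pics/{out}.png',cv2.resize(im,None,fx=k,fy=k,interpolation=cv2.INTER_CUBIC))
E
python3 - <<'E'
from h import *
snap('top','t1');snap('scene','s1')
crop('t1',150,350,120,290,4,'t1a'); crop('t1',330,490,200,300,5,'t1b'); crop('s1',230,490,140,310,3,'s1a')
E
```

```text
(no output)
```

View pics/t1a.png

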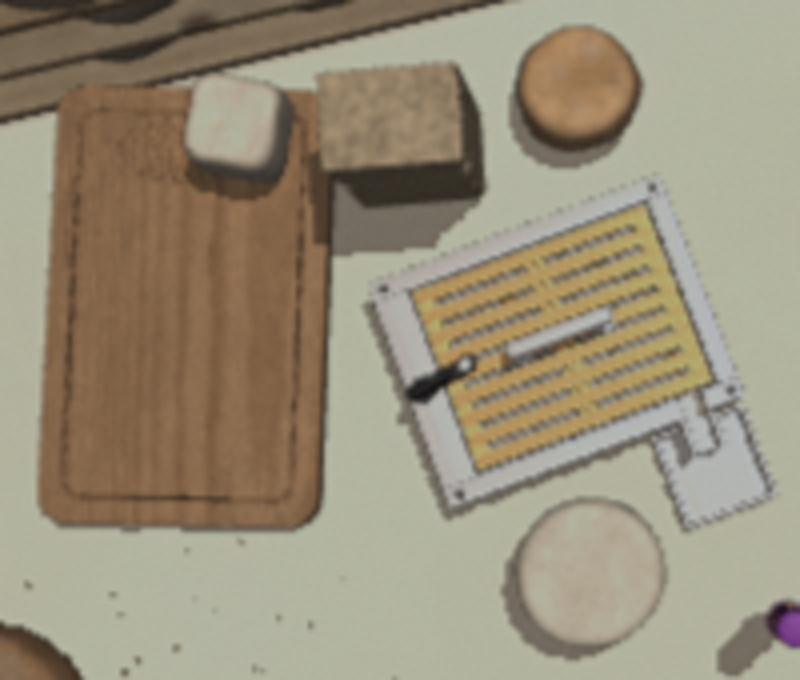

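View pics/t1b.png

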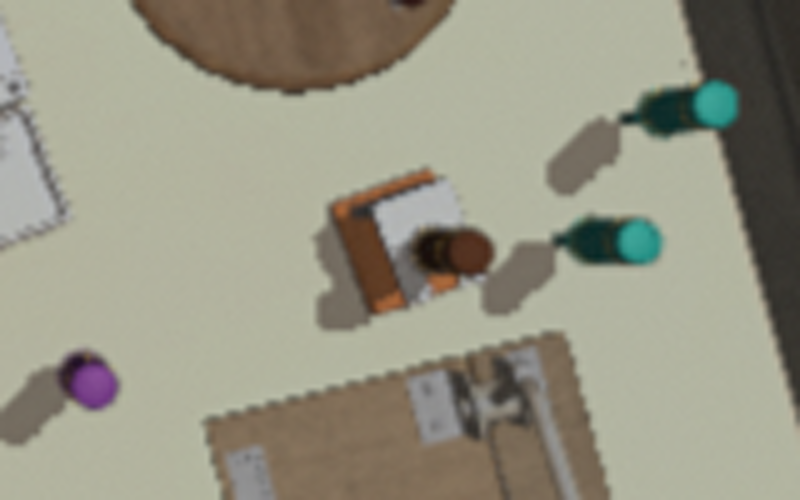

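View pics/s1a.png

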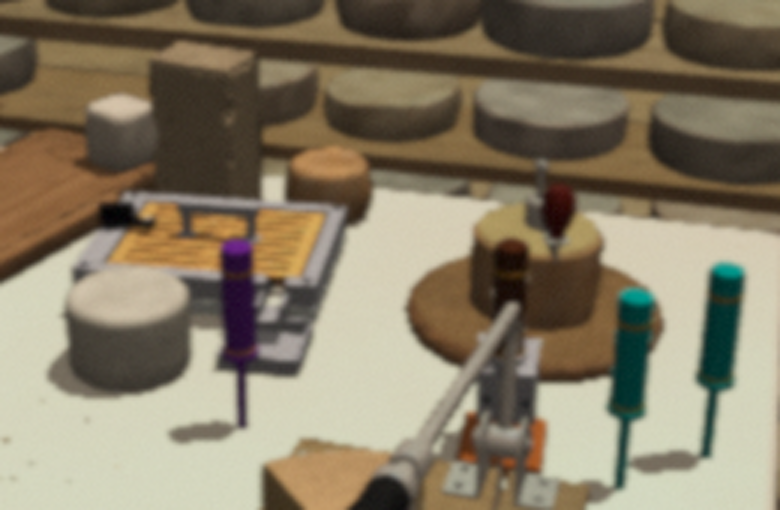

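```bash
python3 - <<'E'
from h import *
d,_=load('t1')
f=lambda x,y:(150+x/4,120+y/4)
g=lambda x,y:(330+x/5,200+y/5)
c=onz(d,[f(375,283),f(657,180),f(738,395),f(448,513)],.046); print(c, c.mean(0))
print('handle',onz(d,[f(505,355),f(610,315)],.078))
print('latch',onz(d,[f(410,395),f(472,362)],.07))
b=onz(d,[f(50,95),f(325,95),f(325,525),f(40,525)],.022); print('board',b,b.mean(0))
print('brick',onz(d,[f(237,115)],.084)); print('pate',onz(d,[f(320,75),f(458,65),f(465,160),f(330,168)],.158))
print('drum',onz(d,[f(592,572)],.067),'tomme',onz(d,[f(578,85)],.059))
print('scraper top',onz(d,[g(470,252)],.168)); print('fork',onz(d,[g(375,205),g(445,178),g(410,303),g(480,280)],.080))
E
```

```text
[[ 0.57283333  0.11987771  0.046     ]
 [ 0.64584436 -0.06747277  0.046     ]
 [ 0.50197994 -0.12383175  0.046     ]
 [ 0.42075362  0.06673005  0.046     ]] [ 0.53535281 -0.00117419  0.046     ]
handle [[ 0.52352585  0.02905156  0.078     ]
 [ 0.55077604 -0.03856082  0.078     ]]
latch [[0.49696296 0.09094991 0.07      ]
 [0.51920361 0.05115119 0.07      ]]
board [[0.70203355 0.35137086 0.022     ]
 [0.70535654 0.16226879 0.022     ]
 [0.41118587 0.15191039 0.022     ]
 [0.40801393 0.34334586 0.022     ]] [0.55664747 0.25222397 0.022     ]
brick [[0.67743947 0.20770322 0.084     ]]
pate [[0.68795856 0.14036491 0.158     ]
 [0.69571868 0.05574007 0.158     ]
 [0.63654572 0.04979914 0.158     ]
 [0.6301486  0.13219812 0.158     ]]
drum [[ 0.38447856 -0.02989668  0.067     ]] tomme [[ 0.70701355 -0.01356124  0.059     ]]
scraper top [[ 0.42292936 -0.33301803  0.168     ]]
fork [[ 0.44567557 -0.30481043  0.08      ]
 [ 0.46015575 -0.34099072  0.08      ]
 [ 0.39587842 -0.32265499  0.08      ]
 [ 0.40819276 -0.35869289  0.08      ]]
```

```bash
cat > mv.py <<'E'
import sys; from h import *
from bench import r
# usage: mv.py x y z yaw n   (mm, deg): tool straight down, equal world steps
x,y,z,yaw,n=[float(a) for a in sys.argv[1:6]]; n=int(n)
s=r.sense(); p=s['ee_pos']*1000; R=Rrpy(s['tool_rot']); 
print('now',p.round(1),s['tool_rot'].round(2),'t',round(s['time_s'],2),'F',s['force'].round(2),'open',round(s['opening'],4))
Rt=Rrpy([-90,0,yaw]); dp=(np.array([x,y,z])-p)/n
rv=Rn.from_matrix(R.T@Rt).as_rotvec()/n
for i in range(n):
    print(np.r_[rv.round(3),(R.T@dp).round(1)]); R=R@Rn.from_rotvec(rv).as_matrix()
E
python3 mv.py 500 70 250 21 12
```

```text
now [241.5 603.2 205. ] [-9.000e+01  5.000e-02  6.818e+01] t 0.25 F [-0.28  0.49 -0.73] open 0.0939
[  0.      0.069  -0.    -33.2    -3.7   -36.5  ]
[  0.      0.069  -0.    -30.7    -3.7   -38.7  ]
[  0.      0.069  -0.    -27.9    -3.7   -40.7  ]
[  0.      0.069  -0.    -25.1    -3.7   -42.5  ]
[  0.      0.069  -0.    -22.1    -3.7   -44.2  ]
[  0.      0.069  -0.    -19.     -3.7   -45.6  ]
[  0.      0.069  -0.    -15.9    -3.7   -46.8  ]
[  0.      0.069  -0.    -12.6    -3.7   -47.7  ]
[  0.      0.069  -0.     -9.3    -3.7   -48.5  ]
[  0.      0.069  -0.     -6.     -3.7   -49.   ]
[  0.      0.069  -0.     -2.6    -3.7   -49.3  ]
[  0.      0.069  -0.      0.8    -3.7   -49.4  ]
```

>>> {"name": "step_arm", "arguments": {
  "plan": "0 0.069 0 -33 -4 -36 0;0 0.069 0 -30 -4 -38 0;0 0.069 0 -28 -4 -41 0;0 0.069 0 -25 -4 -42 0;0 0.069 0 -22 -4 -44 0;0 0.069 0 -19 -4 -45 0;0 0.069 0 -16 -4 -47 0;0 0.069 0 -13 -4 -48 0;0 0.069 0 -9 -4 -48 0;0 0.069 0 -6 -4 -49 0;0 0.069 0 -3 -4 -49 0;0 0.069 0 1 -4 -49 0",
  "grip_force": 20
}}

```text
time_s: 1.45
ee_pos: [0.4974, 0.0703, 0.2539]
tool_rot: [-90.0, -0.0, 20.6]
force: [1.5, -0.0, 0.6]
opening: 0.0941
```

```bash
python3 - <<'E'
from h import *
from bench import r
s=r.sense(); print(s['ee_pos'],s['tool_rot'],np.abs(s['qvel']).max(),s['time_s'])
d,s=snap('wrist','w1'); crop('w1',0,640,0,400,1.25,'w1a')
E
```

```text
[0.49740027 0.07031466 0.25388282] [-8.99873170e+01 -3.16637083e-02  2.05894033e+01] 46.032039946059456 1.45
```

View pics/w1a.png

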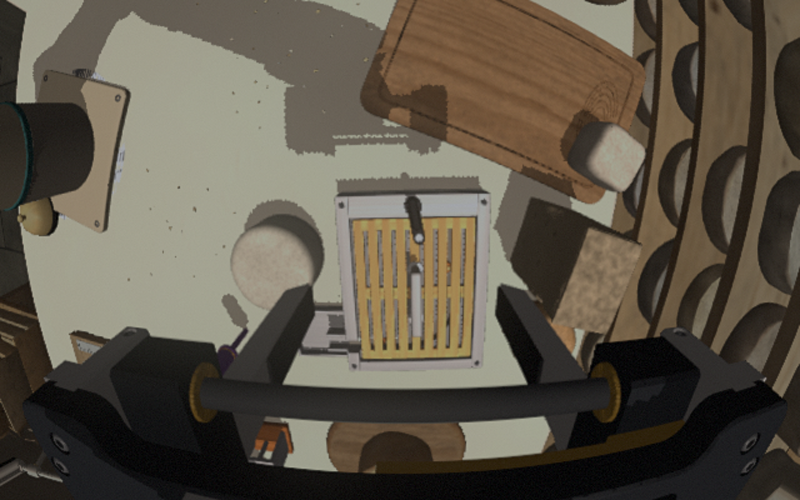

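```bash
python3 - <<'E'
from h import *
from bench import r,eyes
eyes.get_image('wrist')
s=r.sense();print(s['ee_pos'],s['tool_rot'],np.abs(s['qvel']).max())
d,s=snap('wrist','w2'); crop('w2',260,400,145,305,5,'w2a')
s=r.sense();print(s['ee_pos'],s['tool_rot'],np.abs(s['qvel']).max(),s['time_s'])
E
```

```text
[0.49982308 0.06440899 0.25446317] [-90.28142849  -0.13955567  20.02550121] 5.757179640921515
[0.49811012 0.06852296 0.2538373 ] [-9.00915660e+01 -5.17461378e-02  2.03410512e+01] 4.131319649662422 1.6
```

View pics/w2a.png

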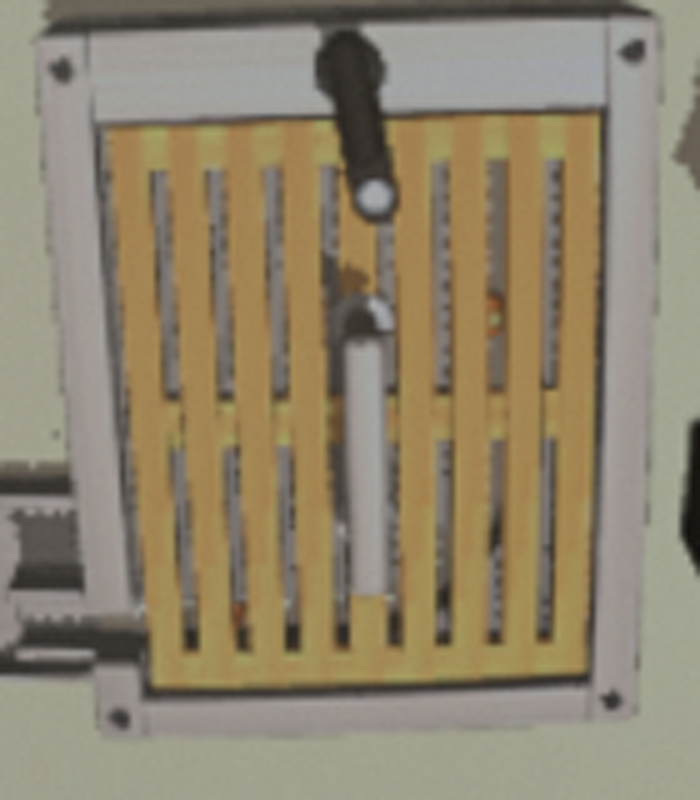

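```bash
python3 - <<'E'
from h import *
from bench import r,eyes
for i in range(6):
    eyes.get_image('wrist')
    s=r.sense();print(s['ee_pos'],s['tool_rot'],np.abs(s['qvel']).max())
d,s=snap('wrist','w3'); crop('w3',260,400,145,305,5,'w3a')
E
```

```text
[0.49700853 0.07124136 0.25343465] [-8.99881945e+01  3.84985222e-03  2.05990541e+01] 2.5014132004627
[0.49642076 0.07284134 0.2532251 ] [-8.99412606e+01  3.22008629e-02  2.07706224e+01] 1.6069629273141373
[0.4961672  0.07364965 0.25315041] [-8.99305858e+01  4.22392987e-02  2.08729967e+01] 0.9259164336479542
[0.49611696 0.07397356 0.25318562] [-8.99345166e+01  3.85183452e-02  2.09221394e+01] 0.5125541135761488
[0.49618275 0.07398855 0.25325423] [-8.99442628e+01  2.87185093e-02  2.09331868e+01] 0.39284479664038224
[0.49630092 0.07383637 0.25329881] [-8.99573380e+01  2.21945877e-02  2.09245622e+01] 0.30663832240152744
```

View pics/w3a.png

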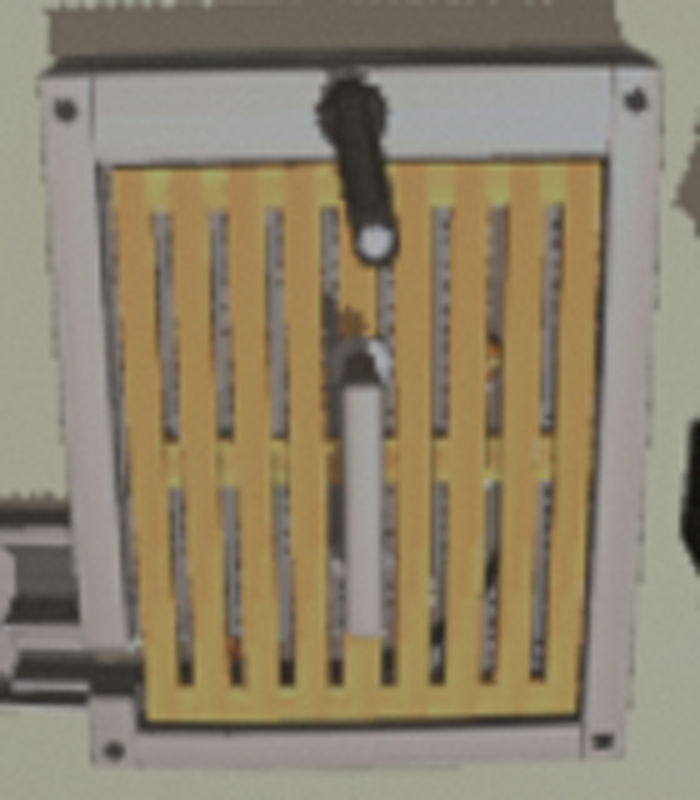

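```bash
python3 - <<'E'
from h import *
d,s=load('w3'); f=lambda x,y:(260+x/5,145+y/5)
q=[f(66,110),f(637,101),f(602,740),f(114,750)]
c=onz(d,q,.046,s)*1000; print(c.round(1)); print(np.linalg.norm(np.diff(np.vstack([c,c[:1]]),axis=0),axis=1))
ctr=c.mean(0); ex=(c[1]-c[0])+(c[2]-c[3]); yaw=np.degrees(np.arctan2(ex[1],ex[0])); ey=c[0]-c[3]+c[1]-c[2]; print(yaw, np.degrees(np.arctan2(-ey[0],ey[1])))
Y=np.array([-np.sin(np.radians(yaw)),np.cos(np.radians(yaw)),0]); print('ctr',ctr,'origin',ctr-5*Y)
o=onz(d,[f(100,165),f(607,157),f(582,722),f(142,728)],.046,s)*1000; print('opening',o.round(1),o.mean(0))
h=onz(d,[f(345,386),f(380,386),f(380,635),f(347,635)],.078,s)*1000; print('handle',h.round(1),h.mean(0))
l=onz(d,[f(352,112),f(375,243)],.0515,s)*1000; print('latch',l.round(1))
l=onz(d,[f(352,100),f(372,225)],.0705,s)*1000; print('latch',l.round(1))
E
```

```text
[[ 431.5   59.4   46. ]
 [ 567.4  114.    46. ]
 [ 638.8  -64.4   46. ]
 [ 503.3 -119.1   46. ]]
[146.40669087 192.20397368 146.10757853 192.39991162]
21.91955275598118 21.866822224584087
ctr [535.2753639   -2.52105534  46.        ] origin [537.14188587  -7.15959991  46.        ]
opening [[ 444.5   48.9   46. ]
 [ 565.9   97.6   46. ]
 [ 630.2  -60.4   46. ]
 [ 508.7 -108.2   46. ]] [537.31604244  -5.54550137  46.        ]
handle [[520.3  26.1  78. ]
 [528.3  29.1  78. ]
 [554.3 -36.   78. ]
 [546.2 -39.   78. ]] [537.29804413  -4.95058763  78.        ]
latch [[499.7  85.6  51.5]
 [517.4  56.   51.5]]
latch [[497.   91.5  70.5]
 [512.6  64.6  70.5]]
```

```bash
python3 mv.py 500.5 85 85 30.5 6
```

```text
now [496.4  73.6 253.4] [-8.997e+01  2.000e-02  2.090e+01] t 1.95 F [-0.3   0.77  0.15] open 0.0944
[-0.00e+00 -2.80e-02 -0.00e+00  1.30e+00  2.81e+01  1.50e+00]
[-0.00e+00 -2.80e-02 -0.00e+00  1.40e+00  2.81e+01  1.50e+00]
[-0.00e+00 -2.80e-02 -0.00e+00  1.40e+00  2.81e+01  1.40e+00]
[-0.00e+00 -2.80e-02 -0.00e+00  1.40e+00  2.81e+01  1.40e+00]
[-0.00e+00 -2.80e-02 -0.00e+00  1.50e+00  2.81e+01  1.40e+00]
[-0.00e+00 -2.80e-02 -0.00e+00  1.50e+00  2.81e+01  1.30e+00]
```

>>> {"name": "step_arm", "arguments": {
  "plan": "0 -0.028 0 1.3 28 1.5 0.6;0 -0.028 0 1.4 28 1.5 0.6;0 -0.028 0 1.4 28 1.4 0.6;0 -0.028 0 1.4 28 1.4 0.6;0 -0.028 0 1.5 28 1.4 0.6;0 -0.028 0 1.5 28 1.3 0.6;0 0 0 0 0 0 0.6;0 0 0 0 0 0 0.6;0 0 0 0 0 0 0.6;0 0 0 0 0 0 0.6"
}}

```text
time_s: 2.95
ee_pos: [0.5021, 0.0837, 0.0869]
tool_rot: [-90.1, -0.1, 30.4]
force: [-0.2, 0.1, 0.7]
opening: 0.0375
```

```bash
python3 mv.py 500.5 85 57.5 30.5 3; python3 - <<'E'
from h import *
d,s=snap('wrist','w4'); crop('w4',150,490,60,360,2.3,'w4a')
E
```

```text
now [502.1  83.7  86.9] [-90.05  -0.15  30.36] t 2.95 F [-0.21  0.09  0.66] open 0.0375
[ 0.0e+00 -1.0e-03  1.0e-03 -3.0e-01  9.8e+00  7.0e-01]
[ 0.0e+00 -1.0e-03  1.0e-03 -2.0e-01  9.8e+00  7.0e-01]
[ 0.0e+00 -1.0e-03  1.0e-03 -2.0e-01  9.8e+00  7.0e-01]
```

View pics/w4a.png

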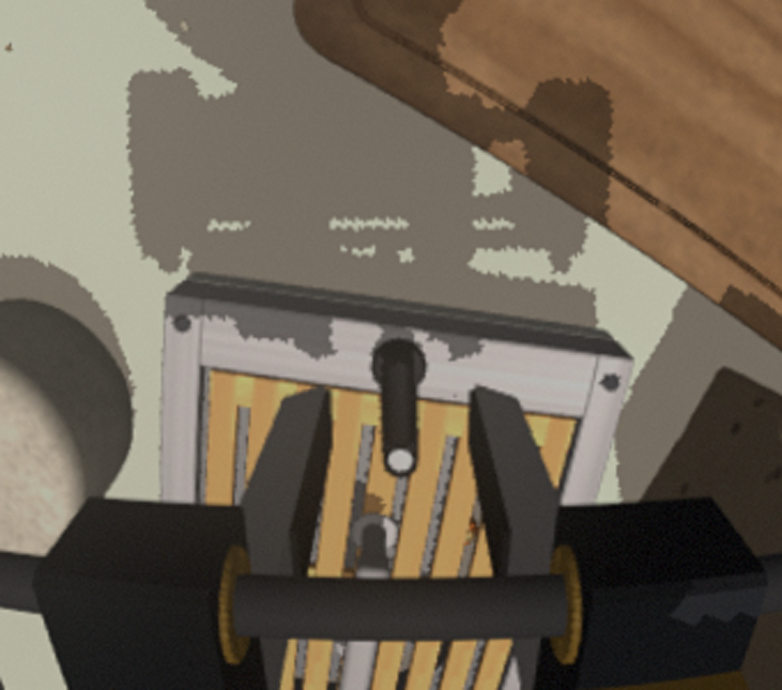

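```bash
python3 - <<'E'
from h import *
a=load('w3');b=load('w4')
def R(l,uv): o,v=ray(l[0],[uv],l[1]); return o,v[0]
print('nose tip',tri([R(a,(335,193.6)),R(b,(323.9,260))]))
print('disk',tri([R(a,(260+352/5,145+112/5)),R(b,(150+399/2.3,60+362/2.3))]))
print('screwL',tri([R(a,(260+66/5,145+110/5)),R(b,(150+182/2.3,60+323/2.3))]))
print('screwR',tri([R(a,(260+637/5,145+101/5)),R(b,(150+611/2.3,60+382/2.3))]))
E
```

```text
nose tip (array([0.51739927, 0.05607051, 0.05179211]), [1.3584759485188048e-05, 1.3584759485156988e-05])
disk (array([0.50011115, 0.08488893, 0.04698448]), [7.935215234194634e-05, 7.93521523420829e-05])
screwL (array([0.43128309, 0.05923452, 0.04502305]), [0.00016559825379171825, 0.00016559825379172321])
screwR (array([0.56803076, 0.11393697, 0.04377126]), [0.0001567118385191225, 0.00015671183851902727])
```

>>> {"name": "step_arm", "arguments": {
  "plan": "0 0 0 -0.3 9.5 0.5 0.65;0 0 0 -0.2 9.5 0.5 0.7;0 0 0 -0.2 9.5 0.5 0.75;0 0 0 0 0 0 0.9;0 0 0 0 0 0 1;0 0 0 0 0 0 1;0 0 0 0 0 0 1;0 0 0 0 0 0 1;0 0 0 0 0 0 1",
  "grip_force": 15
}}

```text
time_s: 3.9
ee_pos: [0.5008, 0.0849, 0.0567]
tool_rot: [-90.0, -0.1, 30.4]
force: [4.3, 2.1, -13.1]
opening: 0.0085
```

>>> {"name": "step_arm", "arguments": {
  "plan": "0 -0.07 0 0 0 0 1;0 -0.12 0 0 0 0 1;0 -0.12 0 0 0 0 1;0 -0.12 0 0 0 0 1;0 -0.12 0 0 0 0 1;0 -0.12 0 0 0 0 1;0 -0.12 0 0 0 0 1;0 -0.12 0 0 0 0 1;0 -0.12 0 0 0 0 1;0 -0.12 0 0 0 0 1;0 -0.12 0 0 0 0 1;0 -0.12 0 0 0 0 1"
}}

```text
time_s: 5.1
ee_pos: [0.501, 0.0854, 0.0567]
tool_rot: [-90.2, -0.0, 110.3]
force: [4.1, 3.9, -14.2]
opening: 0.0089
```

>>> {"name": "step_arm", "arguments": {
  "plan": "0 -0.05 0 0 0 0 1;0 0 0 0 0 0 1;0 0 0 0 0 0 1;0 0 0 0 0 0 1"
}}

```text
time_s: 5.5
ee_pos: [0.501, 0.0854, 0.0567]
tool_rot: [-90.2, -0.0, 112.9]
force: [4.8, 3.1, -12.6]
opening: 0.0089
```

>>> {"name": "step_arm", "arguments": {
  "plan": "0 0 0 0 0 0 0.6;0 0 0 0 0 0 0.6;0 0 0 0 -8 0 0.5;0 0 0 0 -16 0 0.5;0 0 0 0 -20 0 0.5;0 0 0 0 -20 0 0.5;0 0 0 0 -10 0 0.5"
}}

```text
time_s: 6.2
ee_pos: [0.5003, 0.0842, 0.1331]
tool_rot: [-90.1, 0.1, 112.9]
force: [0.7, 0.1, 0.3]
opening: 0.0468
```

```bash
python3 mv.py 537.3 -5.5 130 21.9 12;  python3 - <<'E'
from h import *
d,s=snap('wrist','w5'); crop('w5',150,490,60,360,2.3,'w5a')
E
```

```text
now [500.3  84.2 133.1] [-9.0130e+01  5.0000e-02  1.1285e+02] t 6.2 F [0.71 0.09 0.31] open 0.0468
[ 0.     0.132  0.    -8.1    0.3    0.1  ]
[ 0.     0.132  0.    -8.     0.3   -1.   ]
[ 0.     0.132  0.    -7.8    0.3   -2.1  ]
[ 0.     0.132  0.    -7.5    0.3   -3.1  ]
[ 0.     0.132  0.    -7.     0.3   -4.   ]
[ 0.     0.132  0.    -6.4    0.3   -4.9  ]
[ 0.     0.132  0.    -5.7    0.3   -5.7  ]
[ 0.     0.132  0.    -4.9    0.3   -6.4  ]
[ 0.     0.132  0.    -4.     0.3   -7.   ]
[ 0.     0.132  0.    -3.1    0.3   -7.5  ]
[ 0.     0.132  0.    -2.     0.3   -7.8  ]
[ 0.     0.132  0.    -1.     0.3   -8.   ]
```

View pics/w5a.png

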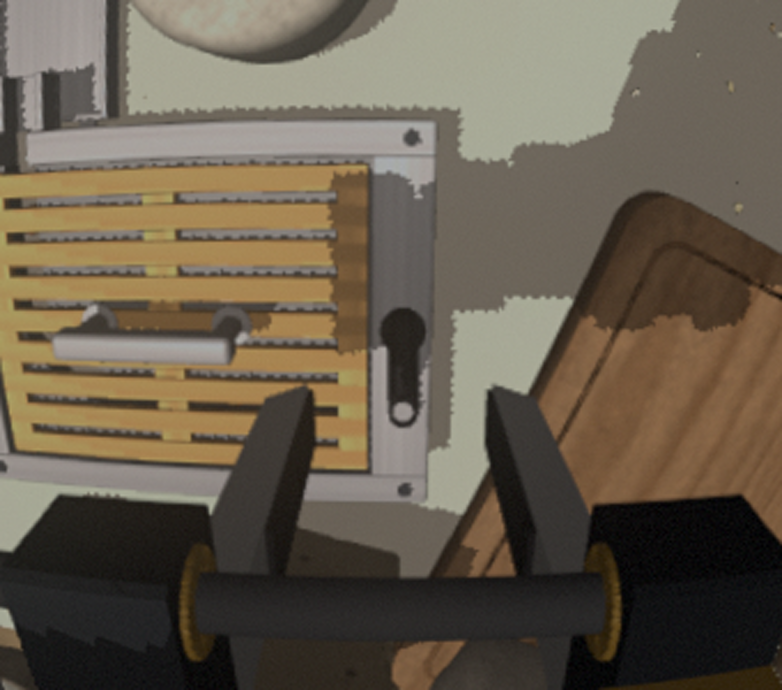

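>>> {"name": "step_arm", "arguments": {
  "plan": "0 0.13 0 -8 0 0 0.4;0 0.13 0 -8 0 -1 0.4;0 0.13 0 -7.8 0 -2 0.4;0 0.13 0 -7.5 0 -3 0.4;0 0.13 0 -7 0 -4 0.4;0 0.13 0 -6.4 0 -5 0.4;0 0.13 0 -5.7 0 -5.7 0.4;0 0.13 0 -5 0 -6.4 0.4;0 0.13 0 -4 0 -7 0.4;0 0.13 0 -3 0 -7.5 0.4;0 0.13 0 -2 0 -7.8 0.4;0 0.13 0 -1 0 -8 0.4"
}}

```text
time_s: 7.45
ee_pos: [0.5372, -0.0051, 0.1305]
tool_rot: [-90.0, 0.1, 23.2]
force: [0.5, -0.4, 0.2]
opening: 0.0564
```

>>> {"name": "step_arm", "arguments": {
  "plan": "0 0.01 0 0 0 0 0.4;0 0 0 0 0 0 0.4;0 0 0 0 0 0 0.4;0 0 0 0 0 0 0.4"
}}

```text
time_s: 7.85
ee_pos: [0.5375, -0.0041, 0.1309]
tool_rot: [-90.0, 0.0, 23.0]
force: [-0.2, -0.2, -1.3]
opening: 0.0565
```

```bash
python3 mv.py 537.3 -5.5 54 21.9 4;  python3 - <<'E'
from h import *
d,s=snap('wrist','w6'); crop('w6',150,490,60,360,2.3,'w6a')
E
```

```text
now [537.5  -4.1 130.9] [-8.997e+01  1.000e-02  2.303e+01] t 7.85 F [-0.19 -0.16 -1.27] open 0.0565
[-0.00e+00  5.00e-03 -0.00e+00 -2.00e-01  1.92e+01 -3.00e-01]
[-0.00e+00  5.00e-03 -0.00e+00 -2.00e-01  1.92e+01 -3.00e-01]
[-0.00e+00  5.00e-03 -0.00e+00 -2.00e-01  1.92e+01 -3.00e-01]
[-0.00e+00  5.00e-03 -0.00e+00 -2.00e-01  1.92e+01 -3.00e-01]
```

View pics/w6a.png

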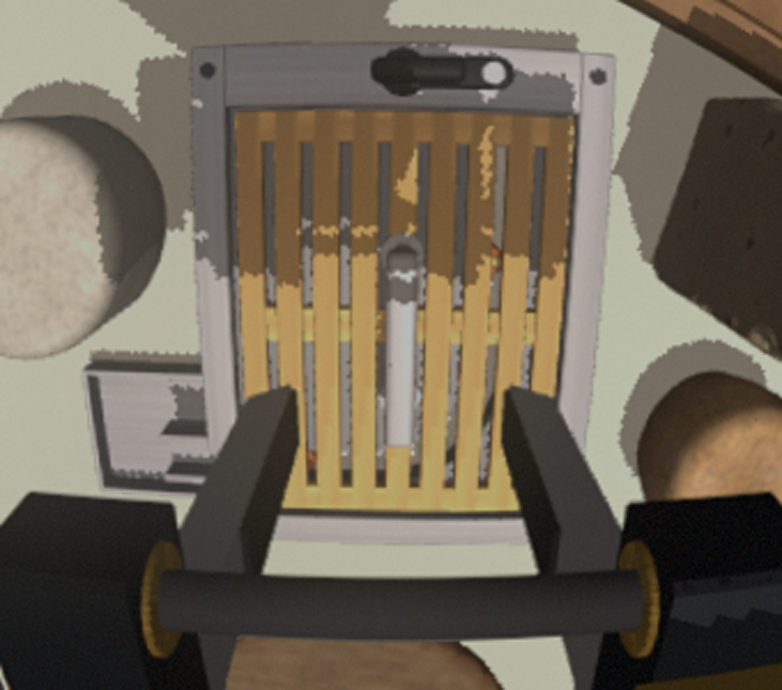

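```bash
python3 - <<'E'
from h import *
a=load('w3');b=load('w6')
def R(l,uv): o,v=ray(l[0],[uv],l[1]); return o,v[0]
print('handle -y end',tri([R(a,(260+363/5,145+635/5)),R(b,(150+399/2.3,60+446/2.3))]))
d,s=b
f=lambda x,y:(150+x/2.3,60+y/2.3)
print(onz(d,[f(386,446),f(412,446),f(388,303),f(415,303)],.078,s))
E
```

```text
handle -y end (array([ 0.54888697, -0.03442556,  0.08379816]), [0.00013981091576382136, 0.0001398109157641579])
[[ 0.54579416 -0.03886907  0.078     ]
 [ 0.55447536 -0.0351865   0.078     ]
 [ 0.52577436  0.01093239  0.078     ]
 [ 0.53417048  0.014493    0.078     ]]
```

>>> {"name": "step_arm", "arguments": {
  "plan": "0 0.005 0 0 19 0 0.4;0 0.005 0 0 19 0 0.5;0 0.005 0 0 19 0 0.5;0 0.005 0 0 19 0 0.6;0 0 0 0 0 0 0.7;0 0 0 0 0 0 0.9;0 0 0 0 0 0 1;0 0 0 0 0 0 1;0 0 0 0 0 0 1;0 0 0 0 0 0 1;0 0 0 0 0 0 1",
  "grip_force": 40
}}

```text
time_s: 9.0
ee_pos: [0.5384, -0.0046, 0.0559]
tool_rot: [-90.0, -0.1, 21.8]
force: [-0.3, 0.1, 6.4]
opening: 0.0108
```

>>> {"name": "step_arm", "arguments": {
  "plan": "0 0 0 0 -5 0 1;0 0 0 0 -10 0 1;0 0 0 0 -15 0 1;0 0 0 0 -15 0 1;0 0 0 0 -15 0 1;0 0 0 0 -10 0 1;0 0 0 0 0 0 1;0 0 0 0 0 0 1"
}}

```text
time_s: 9.8
ee_pos: [0.5375, -0.0045, 0.1249]
tool_rot: [-90.0, 0.0, 21.8]
force: [1.0, 0.5, -2.6]
opening: 0.0107
```

```bash
python3 mv.py 480 90 125 57 10;  python3 - <<'E'
from h import *
d,s=snap('wrist','w7'); crop('w7',150,490,60,360,2.3,'w7a')
E
```

```text
now [537.5  -4.5 124.9] [-8.999e+01  1.000e-02  2.178e+01] t 9.8 F [ 1.04  0.48 -2.57] open 0.0107
[-0.    -0.061 -0.    -1.8   -0.    10.9  ]
[-0.    -0.061 -0.    -1.2   -0.    11.   ]
[-0.    -0.061 -0.    -0.5   -0.    11.1  ]
[-0.    -0.061 -0.     0.2   -0.    11.1  ]
[-0.    -0.061 -0.     0.9   -0.    11.   ]
[-0.    -0.061 -0.     1.6   -0.    11.   ]
[-0.    -0.061 -0.     2.2   -0.    10.8  ]
[-0.    -0.061 -0.     2.9   -0.    10.7  ]
[-0.    -0.061 -0.     3.5   -0.    10.5  ]
[-0.    -0.061 -0.     4.2   -0.    10.2  ]
```

View pics/w7a.png

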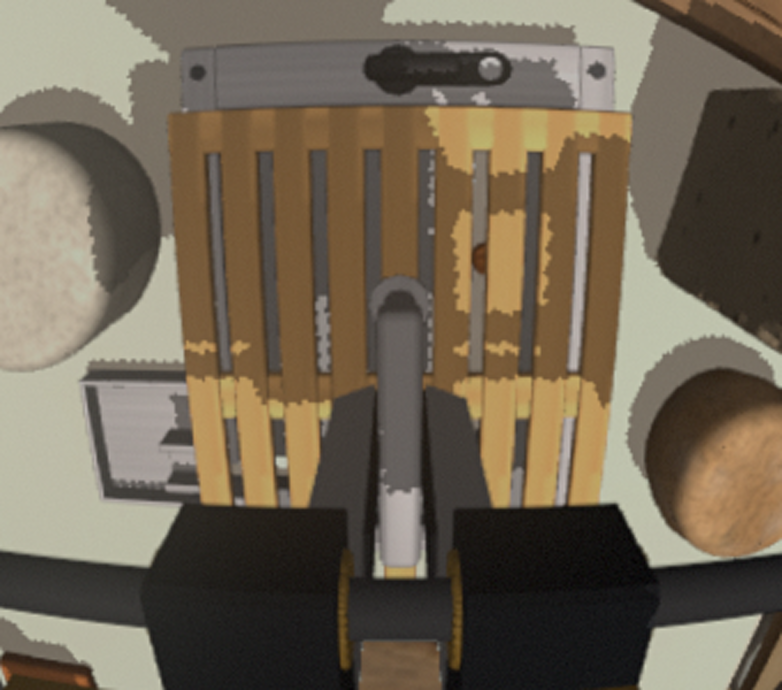

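Panel is up in the hand, level, pan and chip seen through the slats. On to the board.

>>> {"name": "step_arm", "arguments": {
  "plan": "0 -0.03 0 -1 0 5.5 1;0 -0.061 0 -1.5 0 11 1;0 -0.061 0 -1 0 11 1;0 -0.061 0 -0.5 0 11 1;0 -0.061 0 0.5 0 11 1;0 -0.061 0 1 0 11 1;0 -0.061 0 1.6 0 11 1;0 -0.061 0 2.2 0 11 1;0 -0.061 0 3 0 10.7 1;0 -0.061 0 3.5 0 10.5 1;0 -0.061 0 4.2 0 10.2 1"
}}

```text
time_s: 10.95
ee_pos: [0.475, 0.0944, 0.125]
tool_rot: [-90.0, -0.0, 58.7]
force: [0.1, 0.2, -2.0]
opening: 0.0105
```

```bash
python3 mv.py 521 252 115 91.8 12
```

```text
now [475.   94.4 125. ] [-90.    -0.    58.73] t 10.95 F [ 0.05  0.22 -2.01] open 0.0105
[ 0.    -0.048  0.    13.2    0.8    3.5  ]
[ 0.    -0.048  0.    13.4    0.8    2.9  ]
[ 0.    -0.048  0.    13.5    0.8    2.3  ]
[ 0.    -0.048  0.    13.6    0.8    1.6  ]
[ 0.    -0.048  0.    13.7    0.8    0.9  ]
[ 0.    -0.048  0.    13.7    0.8    0.3  ]
[ 0.    -0.048  0.    13.7    0.8   -0.4  ]
[ 0.    -0.048  0.    13.6    0.8   -1.   ]
[ 0.    -0.048  0.    13.6    0.8   -1.7  ]
[ 0.    -0.048  0.    13.5    0.8   -2.3  ]
[ 0.    -0.048  0.    13.4    0.8   -3.   ]
[ 0.    -0.048  0.    13.2    0.8   -3.6  ]
```

>>> {"name": "step_arm", "arguments": {
  "plan": "0 -0.048 0 13 0.8 3.5 1;0 -0.048 0 13.4 0.8 3 1;0 -0.048 0 13.5 0.8 2.3 1;0 -0.048 0 13.6 0.8 1.6 1;0 -0.048 0 13.7 0.8 1 1;0 -0.048 0 13.7 0.8 0.3 1;0 -0.048 0 13.7 0.8 -0.4 1;0 -0.048 0 13.6 0.8 -1 1;0 -0.048 0 13.6 0.8 -1.7 1;0 -0.048 0 13.5 0.8 -2.3 1;0 -0.048 0 13.4 0.8 -3 1;0 -0.048 0 13 0.8 -3.6 1"
}}

```text
time_s: 12.15
ee_pos: [0.5224, 0.2519, 0.1153]
tool_rot: [-90.0, 0.0, 91.7]
force: [0.4, 1.2, -1.8]
opening: 0.0101
```

>>> {"name": "step_arm", "arguments": {
  "plan": "0 0 0 0 4 0 1;0 0 0 0 6 0 1;0 0 0 0 4 0 1;0 0 0 0 0 0 1;0 0 0 0 0 0 1"
}}

```text
time_s: 12.65
ee_pos: [0.522, 0.2501, 0.1012]
tool_rot: [-90.0, 0.0, 91.4]
force: [0.0, 1.0, -2.3]
opening: 0.0106
```

```bash
python3 mv.py 521 252 40 91.8 6;  python3 - <<'E'
from h import *
d,s=snap('wrist','w8'); crop('w8',0,640,0,400,1.25,'w8a'); d,s=snap('top','t8'); crop('t8',130,350,110,280,3.6,'t8a')
E
```

```text
now [522.  250.1 101.2] [-8.997e+01  3.000e-02  9.139e+01] t 12.65 F [ 0.01  1.03 -2.34] open 0.0106
[-0.00e+00 -1.00e-03 -0.00e+00  3.00e-01  1.02e+01  2.00e-01]
[-0.00e+00 -1.00e-03 -0.00e+00  3.00e-01  1.02e+01  2.00e-01]
[-0.00e+00 -1.00e-03 -0.00e+00  3.00e-01  1.02e+01  2.00e-01]
[-0.00e+00 -1.00e-03 -0.00e+00  3.00e-01  1.02e+01  2.00e-01]
[-0.00e+00 -1.00e-03 -0.00e+00  3.00e-01  1.02e+01  2.00e-01]
[-0.00e+00 -1.00e-03 -0.00e+00  3.00e-01  1.02e+01  2.00e-01]
```

View pics/w8a.png

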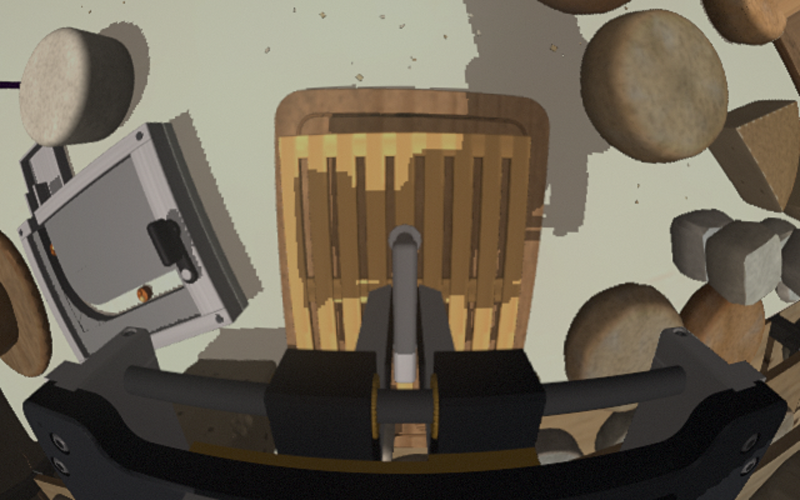

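View pics/t8a.png

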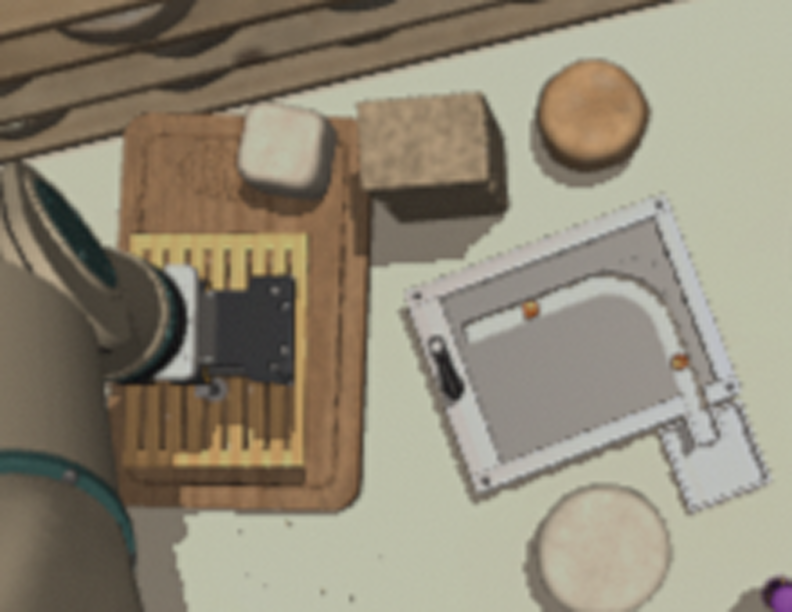

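>>> {"name": "step_arm", "arguments": {
  "plan": "0 0 0 0.5 8 0 1;0 0 0 0.5 12 0 1;0 0 0 0 12 0 1;0 0 0 0 12 0 1;0 0 0 0 8 0 1;0 0 0 0 4 0 1;0 0 0 0 2 0 1;0 0 0 0 0 0 1;0 0 0 0 0 0 1"
}}

```text
time_s: 13.65
ee_pos: [0.5225, 0.252, 0.0437]
tool_rot: [-90.0, -0.0, 91.4]
force: [-0.4, 1.3, -1.7]
opening: 0.0104
```

>>> {"name": "step_arm", "arguments": {
  "plan": "0 0 0 0 1.5 0 1;0 0 0 0 1.5 0 1;0 0 0 0 1 0 1;0 0 0 0 0 0 1"
}}

```text
time_s: 14.05
ee_pos: [0.5223, 0.2519, 0.0399]
tool_rot: [-90.0, -0.0, 91.4]
force: [-1.1, -1.2, 3.5]
opening: 0.0108
```

>>> {"name": "step_arm", "arguments": {
  "plan": "0 0 0 0 0 0 0.7;0 0 0 0 0 0 0.6;0 0 0 0 0 0 0.5;0 0 0 0 -10 0 0.5;0 0 0 0 -25 0 0.5;0 0 0 0 -40 0 0.4;0 0 0 0 -40 0 0.3;0 0 0 0 -40 0 0.2;0 0 0 0 -25 0 0.2"
}}

```text
time_s: 14.95
ee_pos: [0.5232, 0.2524, 0.2233]
tool_rot: [-90.2, -0.1, 91.4]
force: [1.1, 0.4, -0.9]
opening: 0.0739
```

```bash
python3 - <<'E'
from h import *
d,s=snap('wrist','w9'); crop('w9',0,640,0,400,1.25,'w9a')
E
python3 mv.py 470 100 250 22 8
```

```text
now [525.  253.4 226.6] [-90.53  -0.26  91.44] t 15.0 F [1.43 0.87 1.75] open 0.0749
[ 1.00e-03  1.51e-01  1.00e-03 -1.90e+01 -3.10e+00  7.30e+00]
[ 1.00e-03  1.51e-01  1.00e-03 -1.99e+01 -3.10e+00  4.40e+00]
[ 1.00e-03  1.51e-01  1.00e-03 -2.03e+01 -3.00e+00  1.30e+00]
[ 1.00e-03  1.51e-01  1.00e-03 -2.03e+01 -3.00e+00 -1.80e+00]
[ 1.00e-03  1.51e-01  1.00e-03 -1.98e+01 -3.00e+00 -4.80e+00]
[ 1.00e-03  1.51e-01  1.00e-03 -1.88e+01 -3.00e+00 -7.70e+00]
[ 1.00e-03  1.51e-01  1.00e-03 -1.75e+01 -3.00e+00 -1.05e+01]
[ 1.00e-03  1.51e-01  1.00e-03 -1.57e+01 -2.90e+00 -1.30e+01]
```

View pics/w9a.png

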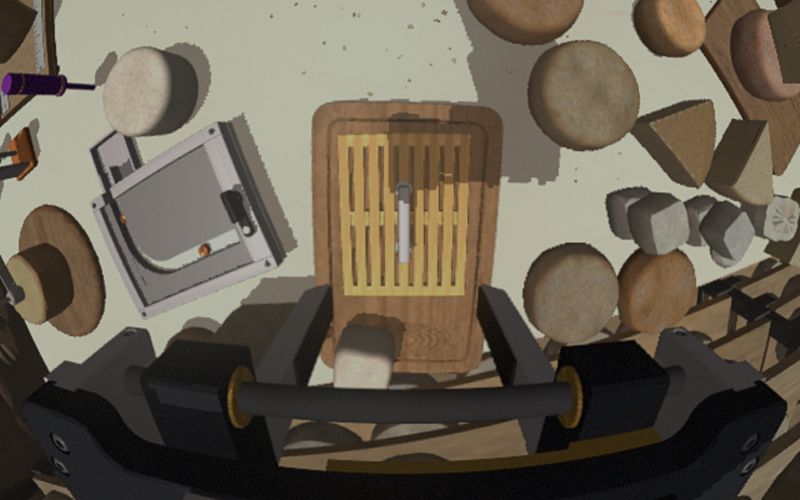

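>>> {"name": "step_arm", "arguments": {
  "plan": "0 0.14 0 -19 -2 7 0.2;0 0.148 0 -20 -3 4 0.2;0 0.148 0 -20 -3 1 0.2;0 0.148 0 -20 -3 -2 0.2;0 0.148 0 -20 -3 -5 0.2;0 0.148 0 -19 -3 -8 0.2;0 0.148 0 -17 -3 -11 0.2;0 0.148 0 -15 -2 -16 0.2;0 0 0 6 0 -22 0.2;0 0 0 6 0 -22 0.2;0 0 0 0 0 0 0.2;0 0 0 0 0 0 0.2"
}}

```text
time_s: 16.2
ee_pos: [0.5033, 0.0597, 0.2414]
tool_rot: [-90.0, 0.0, 24.0]
force: [-0.5, 0.9, 0.5]
opening: 0.0753
```

```bash
python3 - <<'E'
from h import *
from bench import eyes,r
for i in range(3): eyes.get_image('top')
d,s=snap('wrist','w10'); print(s['ee_pos'],s['tool_rot'],np.abs(s['qvel']).max(),s['time_s']); crop('w10',0,640,0,400,1.25,'w10a'); crop('w10',240,400,110,270,5,'w10b')
E
```

```text
[0.50296106 0.06063555 0.24137588] [-8.99484382e+01  1.43772797e-02  2.41536193e+01] 0.22433554997101735 16.35
```

View pics/w10a.png

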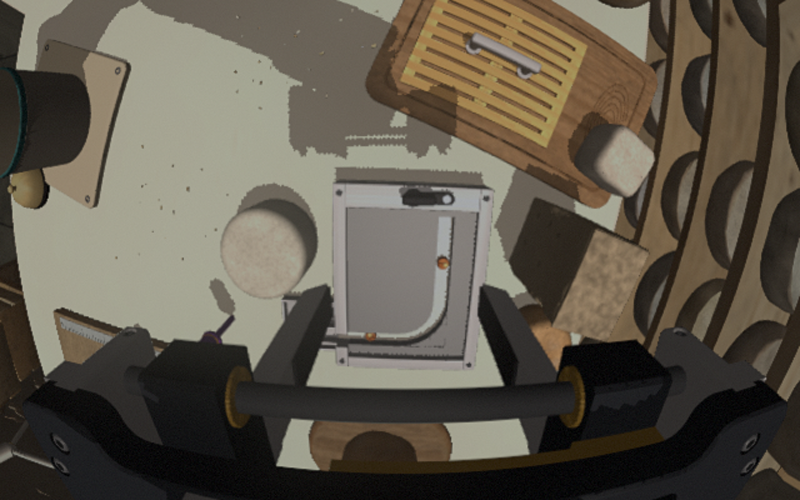

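View pics/w10b.png

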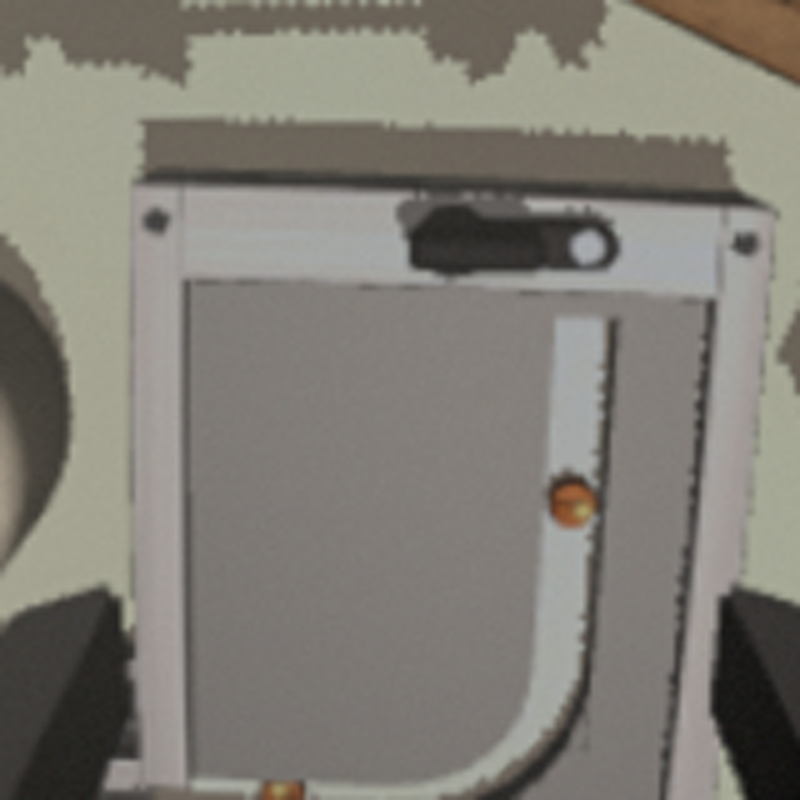

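```bash
cat > tray.py <<'E'
from h import *
def trayfit(P,Q):
    "P tray xy (N,2), Q world xy"
    p0=P.mean(0);q0=Q.mean(0);A=(P-p0)[:,0]+1j*(P-p0)[:,1];B=(Q-q0)[:,0]+1j*(Q-q0)[:,1]
    c=(np.conj(A)*B).sum(); th=np.angle(c); R=np.array([[np.cos(th),-np.sin(th)],[np.sin(th),np.cos(th)]])
    return q0-R@p0, np.degrees(th), abs(c)/(abs(A)**2).sum()
E
python3 - <<'E'
from tray import *
d,s=load('w10'); f=lambda a:[(240+x/5,110+y/5) for x,y in a]
full=d['pixels']
import cv2
crop('w10',250,410,220,300,5,'w10c')
W=lambda a,z:onz(d,f(a),z,s)*1000
sc=W([(156,220),(745,242)],.046); print('screws',sc)
o=np.array([537.2,-6.0]); th=np.radians(21.9); R=np.array([[np.cos(th),-np.sin(th)],[np.sin(th),np.cos(th)]])
T=lambda q:((q[:,:2]-o)@R).round(1)
print('screws tray',T(sc))
print('chan left top',T(W([(555,320),(549,430),(540,640)],.038)))
print('chan right top',T(W([(618,320),(606,450),(593,600)],.038)))
print('chan right floor',T(W([(605,320),(602,450),(590,600)],.024)))
print('end',T(W([(580,316)],.038)),T(W([(580,316)],.024)))
print('chipA',T(W([(572,500)],.0285)), 'openL',T(W([(185,280),(190,700)],.046)),'openR',T(W([(716,297),(668,790)],.046)))
E
```

```text
screws [[431.56458583  59.63809624  46.        ]
 [566.52998154 114.29104646  46.        ]]
screws tray [[-73.5 100.3]
 [ 72.1 100.7]]
chan left top [[ 26.5  77.1]
 [ 26.7  48.1]
 [ 28.1 -10.7]]
chan right top [[42.6 77.8]
 [41.9 43.3]
 [41.6  1.4]]
chan right floor [[41.1 74.8]
 [42.8 39.2]
 [42.7 -4.3]]
end [[32.8 78.4]] [[34.4 75.6]]
chipA [[35.1 26.2]] openL [[-66.2  85.5]
 [-65.6 -28.9]] openR [[ 65.8  86.4]
 [ 66.2 -52. ]]
```

View pics/w10c.png

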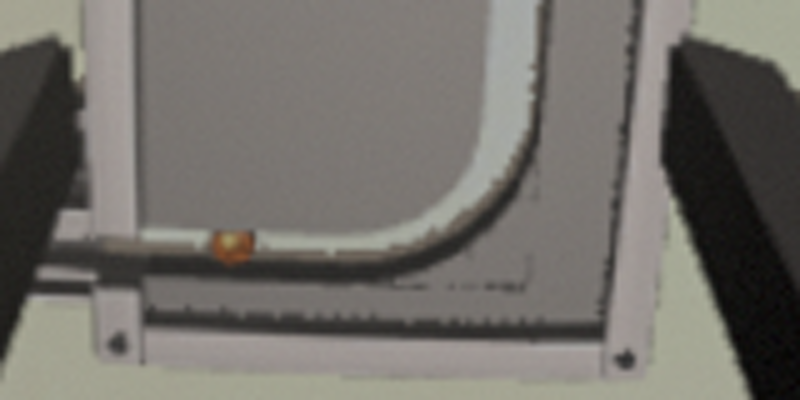

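```bash
python3 - <<'E'
from tray import *
d,s=load('w10'); f=lambda a:[(250+x/5,220+y/5) for x,y in a]
W=lambda a,z:onz(d,f(a),z,s)*1000
o=np.array([537.2,-6.0]); th=np.radians(21.9); R=np.array([[np.cos(th),-np.sin(th)],[np.sin(th),np.cos(th)]])
T=lambda q:((q[:,:2]-o)@R).round(1)
print(T(W([(150,230),(310,234)],.038)),T(W([(150,278),(310,278)],.038)),T(W([(150,250),(310,255)],.024)))
print('screws',T(W([(118,342),(625,360)],.046)),'B',T(W([(233,246)],.0285)))
# lever/stand heights: triangulate scene/top
a=load('s1');b=load('t1')
def Ry(l,uv): o,v=ray(l[0],[uv],l[1]); return o,v[0]
print('scraper top',tri([Ry(a,(230+510/3,140+245/3)),Ry(b,(330+470/5,200+252/5))]))
print('turq1 top',tri([Ry(a,(230+634/3,140+297/3)),Ry(b,(330+638/5,200+242/5))]))
for z in (.05,.1,.15,.2,.25,.3): 
    print(z, 'leverend(scene)',onz(a[0],[(230+515/3,140+310/3)],z)[0].round(3), 'proj top',proj(b[0],onz(a[0],[(230+515/3,140+310/3)],z)).round(0))
for z in (.05,.1,.15,.2,.25,.3): 
    print(z, 'black handle',onz(a[0],[(350,320)],z)[0].round(3), 'proj top',proj(b[0],onz(a[0],[(350,320)],z)).round(0))
crop('t1',360,500,200,400,4,'t1c')
E
```

```text
[[-64.4 -58. ]
 [-19.3 -56.9]] [[-64.8 -73.9]
 [-18.9 -71.3]] [[-66.5 -72.6]
 [-19.4 -71.7]]
screws [[-73.5 -91.4]
 [ 72.7 -92.2]] B [[-41.6 -67.2]]
scraper top (array([ 0.42235914, -0.33233837,  0.16643577]), [0.0011636219296852243, 0.001163621929685292])
turq1 top (array([ 0.42845238, -0.41820367,  0.14802718]), [0.0012417429516908855, 0.0012417429516910507])
0.05 leverend(scene) [ 0.539 -0.286  0.05 ] proj top [[396. 206.]]
0.1 leverend(scene) [ 0.454 -0.323  0.1  ] proj top [[414. 238.]]
0.15 leverend(scene) [ 0.368 -0.361  0.15 ] proj top [[434. 273.]]
0.2 leverend(scene) [ 0.283 -0.398  0.2  ] proj top [[456. 313.]]
0.25 leverend(scene) [ 0.197 -0.436  0.25 ] proj top [[481. 357.]]
0.3 leverend(scene) [ 0.111 -0.473  0.3  ] proj top [[509. 406.]]
0.05 black handle [ 0.227 -0.33   0.05 ] proj top [[413. 326.]]
0.1 black handle [ 0.17  -0.364  0.1  ] proj top [[431. 353.]]
0.15 black handle [ 0.113 -0.397  0.15 ] proj top [[450. 383.]]
0.2 black handle [ 0.056 -0.43   0.2  ] proj top [[472. 416.]]
0.25 black handle [-0.001 -0.464  0.25 ] proj top [[496. 453.]]
0.3 black handle [-0.058 -0.497  0.3  ] proj top [[523. 495.]]
```

View pics/t1c.png

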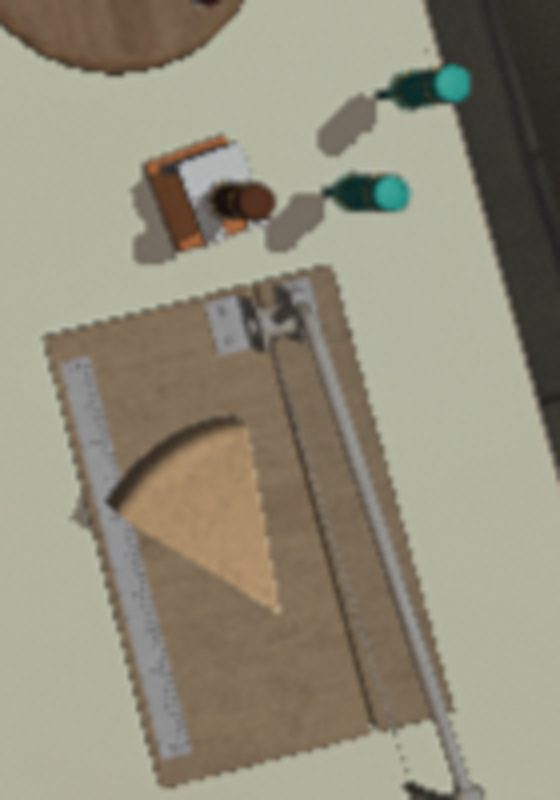

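```bash
python3 mv.py 422.5 -332.5 250 -25 11
```

```text
now [503.   60.6 241.4] [-8.996e+01  2.000e-02  2.416e+01] t 16.4 F [-0.26  0.16 -0.12] open 0.0751
[ -0.      0.078  -0.    -21.3    -0.8   -29.6  ]
[ -0.      0.078  -0.    -18.9    -0.8   -31.2  ]
[ -0.      0.078  -0.    -16.4    -0.8   -32.6  ]
[ -0.      0.078  -0.    -13.9    -0.8   -33.7  ]
[ -0.      0.078  -0.    -11.2    -0.8   -34.7  ]
[ -0.      0.078  -0.     -8.4    -0.8   -35.5  ]
[ -0.      0.078  -0.     -5.7    -0.8   -36.   ]
[ -0.      0.078  -0.     -2.8    -0.8   -36.4  ]
[ -0.      0.078  -0.      0.     -0.8   -36.5  ]
[ -0.      0.078  -0.      2.9    -0.8   -36.4  ]
[ -0.      0.078  -0.      5.7    -0.8   -36.   ]
```

>>> {"name": "step_arm", "arguments": {
  "plan": "0 0.078 0 -21 -0.8 -29.6 0.45;0 0.078 0 -19 -0.8 -31 0.45;0 0.078 0 -16.4 -0.8 -32.6 0.45;0 0.078 0 -14 -0.8 -33.7 0.45;0 0.078 0 -11 -0.8 -34.7 0.45;0 0.078 0 -8.4 -0.8 -35.5 0.45;0 0.078 0 -5.7 -0.8 -36 0.45;0 0.078 0 -3 -0.8 -36.4 0.45;0 0.078 0 0 -0.8 -36.5 0.45;0 0.078 0 3 -0.8 -36.4 0.45;0 0.078 0 6 -0.8 -36 0.45"
}}

```text
time_s: 17.5
ee_pos: [0.4229, -0.3337, 0.2502]
tool_rot: [-90.0, -0.0, -25.2]
force: [0.6, -0.1, -0.8]
opening: 0.0518
```

>>> {"name": "step_arm", "arguments": {
  "plan": "0 0 0 0 0 0 0.45;0 0 0 0 0 0 0.45;0 0 0 0 0 0 0.45;0 0 0 0 0 0 0.45;0 0 0 0 0 0 0.45"
}}

```text
time_s: 18.0
ee_pos: [0.4236, -0.3321, 0.2502]
tool_rot: [-90.0, 0.0, -25.0]
force: [-0.3, 0.0, -0.2]
opening: 0.0511
```

```bash
python3 - <<'E'
from h import *
d,s=snap('wrist','w11'); print(s['ee_pos'],s['tool_rot'],np.abs(s['qvel']).max(),s['time_s']); crop('w11',0,640,0,400,1.25,'w11a'); crop('w11',240,400,110,270,5,'w11b')
E
```

```text
[ 0.42356833 -0.33206238  0.25020931] [-8.99610439e+01  9.88065370e-04 -2.49683326e+01] 0.27693318024928854 18.0
```

View pics/w11a.png

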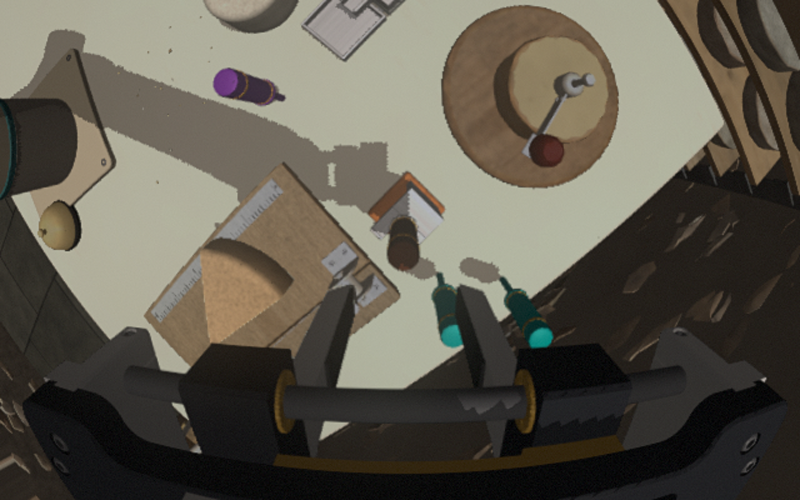

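View pics/w11b.png

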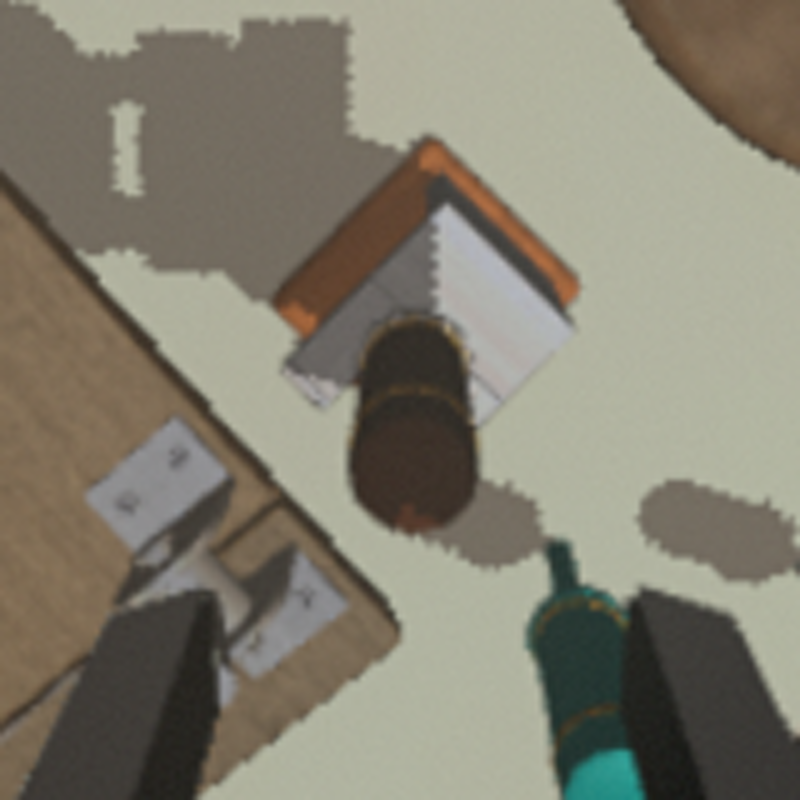

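```bash
python3 - <<'E'
from h import *
d,s=load('w11'); f=lambda x,y:(240+x/5,110+y/5)
print(onz(d,[f(413,471)],.168,s)*1000, 'edges',onz(d,[f(350,471),f(478,471),f(413,535)],.168,s)*1000)
print('fork',onz(d,[f(441,203),f(574,326),f(285,372),f(318,410),f(485,425)],.08,s)*1000)
a=load('s1');b=load('t1')
def Ry(l,uv): o,v=ray(l[0],[uv],l[1]); return o,v[0]
print('scraper top',tri([Ry((d,s),f(413,471)),Ry(a,(230+510/3,140+245/3)),Ry(b,(330+470/5,200+252/5))]))
E
python3 mv.py 421 -333 111 -25 8
```

```text
[[ 421.07369066 -332.86262266  168.        ]] edges [[ 410.96060883 -328.14502849  168.        ]
 [ 431.50258602 -337.73622117  168.        ]
 [ 415.97243902 -343.76430117  168.        ]]
fork [[ 441.89849001 -302.79645557   80.        ]
 [ 457.81895598 -341.70886926   80.        ]
 [ 392.39620523 -323.27986935   80.        ]
 [ 395.36236287 -334.79230042   80.        ]
 [ 429.28284882 -354.66019944   80.        ]]
scraper top (array([ 0.42163501, -0.33267542,  0.16694965]), [0.000824645727917736, 0.0012076139250221658, 0.0014106368198330793])
now [ 423.5 -332.3  250.2] [-89.97  -0.   -24.99] t 18.05 F [-0.43  0.25  0.36] open 0.0514
[-0.   0.   0.  -0.2 17.4 -0.2]
[-0.   0.   0.  -0.2 17.4 -0.2]
[-0.   0.   0.  -0.2 17.4 -0.2]
[-0.   0.   0.  -0.2 17.4 -0.2]
[-0.   0.   0.  -0.2 17.4 -0.2]
[-0.   0.   0.  -0.2 17.4 -0.2]
[-0.   0.   0.  -0.2 17.4 -0.2]
[-0.   0.   0.  -0.2 17.4 -0.2]
```

>>> {"name": "step_arm", "arguments": {
  "plan": "0 0 0 -0.2 10 -0.2 0.45;0 0 0 -0.2 18 -0.2 0.45;0 0 0 -0.2 20 -0.2 0.45;0 0 0 -0.2 20 -0.2 0.45;0 0 0 -0.2 20 -0.2 0.45;0 0 0 -0.2 20 -0.2 0.45;0 0 0 -0.2 18 -0.2 0.45;0 0 0 -0.2 10 -0.2 0.45;0 0 0 0 3 0 0.45;0 0 0 0 0 0 0.45;0 0 0 0 0 0 0.45"
}}

```text
time_s: 19.15
ee_pos: [0.4213, -0.3345, 0.1118]
tool_rot: [-90.0, -0.1, -25.1]
force: [-0.5, 1.0, 0.9]
opening: 0.0519
```

```bash
python3 mv.py 421.3 -332.8 111 -25 1; python3 - <<'E'
from h import *
d,s=snap('wrist','w12'); crop('w12',190,450,100,300,3,'w12a')
E
```

```text
now [ 421.3 -334.5  111.8] [-9.001e+01 -7.000e-02 -2.510e+01] t 19.15 F [-0.47  1.03  0.88] open 0.0519
[ 0.0e+00 -2.0e-03  1.0e-03 -7.0e-01  8.0e-01  1.5e+00]
```

View pics/w12a.png

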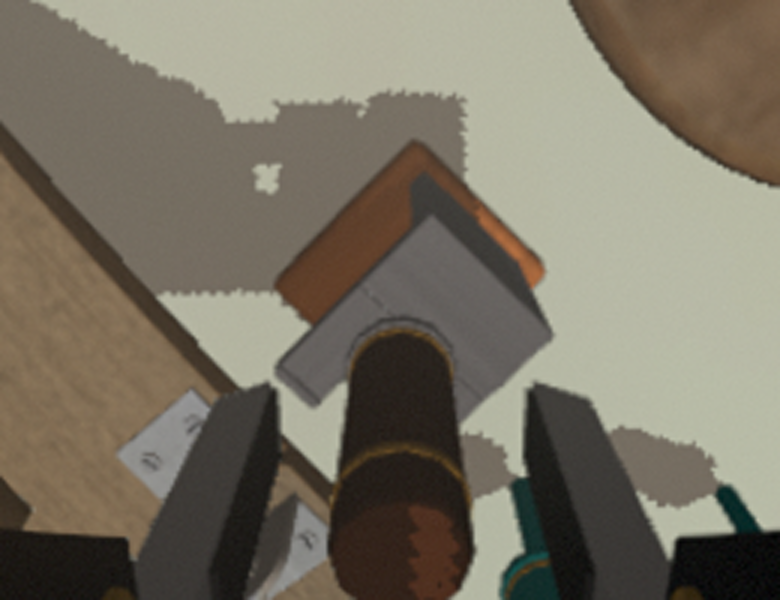

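Handle stands centred between the pads. Correct 1.5 mm and close.

>>> {"name": "step_arm", "arguments": {
  "plan": "0 0 0 -0.4 0.5 1.5 0.5;0 0 0 0 0 0 0.6;0 0 0 0 0 0 0.7;0 0 0 0 0 0 0.8;0 0 0 0 0 0 0.9;0 0 0 0 0 0 1;0 0 0 0 0 0 1;0 0 0 0 0 0 1",
  "grip_force": 35
}}

```text
time_s: 20.0
ee_pos: [0.4212, -0.3326, 0.1107]
tool_rot: [-90.0, -0.0, -25.1]
force: [0.3, 0.0, 1.1]
opening: 0.0234
```

```bash
python3 -c "
from bench import r
print(r.sense())"
```

```text
{'time_s': 20.0, 'qpos': array([ 20.97301149,  36.10357797,  21.85648598, 110.79965827,
       -21.36409308,  37.03355995,  31.1715296 ]), 'qvel': array([ 0.01613934, -0.01715087, -0.05573511, -0.00159893, -0.03171288,
        0.0211732 ,  0.12215377]), 'effort': array([ 1.01646536e-01, -4.62870061e+01,  5.14787927e+00, -1.21218297e+01,
        1.82502024e-02,  7.35674123e-02, -1.21628957e-03]), 'ee_pos': array([ 0.42123083, -0.33263354,  0.110747  ]), 'tool_rot': array([-9.00009043e+01, -1.37272148e-02, -2.50968824e+01]), 'force': array([0.25042479, 0.03133211, 1.05971646]), 'ft_torque': array([-0.05298084,  0.03488209, -0.00736603]), 'opening': 0.0234113845484057}
```

>>> {"name": "step_arm", "arguments": {
  "plan": "0 0 0 0 -5 0 1;0 0 0 0 -10 0 1;0 0 0 0 -15 0 1;0 0 0 0 -15 0 1;0 0 0 0 -15 0 1;0 0 0 0 -12 0 1;0 0 0 0 -6 0 1;0 0 0 0 -2 0 1;0 0 0 0 0 0 1"
}}

```text
time_s: 20.9
ee_pos: [0.4211, -0.3324, 0.1906]
tool_rot: [-90.0, 0.0, -25.1]
force: [-1.1, -0.2, -0.8]
opening: 0.0236
```

```bash
python3 - <<'E'
from h import *
d,s=snap('wrist','w13'); crop('w13',190,450,100,300,3,'w13a');print(s['force'],s['ft_torque'])
E
python3 mv.py 544.3 70.2 190 -25 12
```

```text
[-1.12775839 -0.24156841 -0.80150591] [-0.07042377  0.11025022  0.03931728]
now [ 420.9 -332.3  190.3] [-8.999e+01  4.000e-02 -2.509e+01] t 20.95 F [-0.46  1.01 -0.16] open 0.0236
[-0.  -0.  -0.  -4.9  0.  34.7]
[-0.  -0.  -0.  -4.9  0.  34.7]
[-0.  -0.  -0.  -4.9  0.  34.7]
[-0.  -0.  -0.  -4.9  0.  34.7]
[-0.  -0.  -0.  -4.9  0.  34.7]
[-0.  -0.  -0.  -4.9  0.  34.7]
[-0.  -0.  -0.  -4.9  0.  34.7]
[-0.  -0.  -0.  -4.9  0.  34.7]
[-0.  -0.  -0.  -4.9  0.  34.7]
[-0.  -0.  -0.  -4.9  0.  34.7]
[-0.  -0.  -0.  -4.9  0.  34.7]
[-0.  -0.  -0.  -4.9  0.  34.7]
```

View pics/w13a.png

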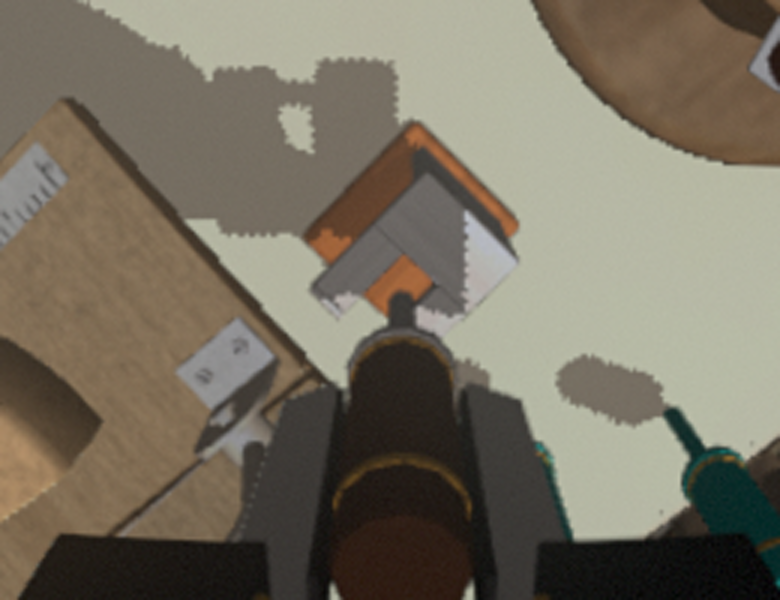

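```bash
python3 - <<'E'
from h import *
d,s=load('w13'); p=s['ee_pos']
a=proj(d,[p-[0,0,.0927]],s)[0]; print('expected tip crop',((a-[190,100])*3))
print([((proj(d,[p+[0.,0,-.0927]+Rrpy(s['tool_rot'])@np.array(o)],s)[0]-[190,100])*3).round(1) for o in ([.004,0,0],[-.004,0,0],[0,0,.004],[0,0,-.004])])
print('expected handle top', ((proj(d,[p+[0,0,.0573]],s)[0]-[190,100])*3))
E
```

```text
expected tip crop [404.22391311 296.58441036]
[array([417.3, 296.6]), array([391.1, 296.6]), array([404.2, 284. ]), array([404.2, 309.1])]
expected handle top [407.94795324 570.6479269 ]
```

```bash
python3 - <<'E'
from h import *
crop('w13',290,360,180,240,10,'w13b')
E
```

```text
(no output)
```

View pics/w13b.png

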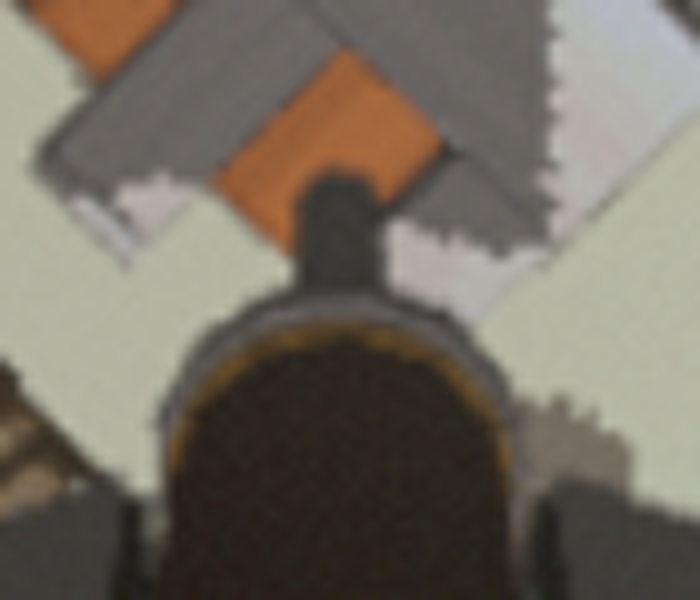

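>>> {"name": "step_arm", "arguments": {
  "plan": "0 0 0 -3 0 18 1;0 0 0 -4.9 0 34 1;0 0 0 -4.9 0 35 1;0 0 0 -4.9 0 35 1;0 0 0 -4.9 0 35 1;0 0 0 -4.9 0 35 1;0 0 0 -4.9 0 35 1;0 0 0 -4.9 0 35 1;0 0 0 -4.9 0 35 1;0 0 0 -4.9 0 35 1;0 0 0 -4.9 0 35 1;0 0 0 -4.9 0 34 1"
}}

```text
time_s: 22.15
ee_pos: [0.5395, 0.0563, 0.1899]
tool_rot: [-90.0, 0.1, -25.1]
force: [0.7, 0.3, -0.5]
opening: 0.0237
```

>>> {"name": "step_arm", "arguments": {
  "plan": "0 0 0 -2 0 15 1;0 0 0 0 0 0 1;0 0 0 0 0 0 1;0 0 0 0 0 0 1;0 0 0 0 0 0 1"
}}

```text
time_s: 22.65
ee_pos: [0.5439, 0.0671, 0.1908]
tool_rot: [-90.0, -0.0, -25.3]
force: [-0.1, 0.5, -1.6]
opening: 0.0236
```

```bash
python3 - <<'E'
from h import *
d,s=snap('wrist','w14'); crop('w14',190,450,100,300,3,'w14a');print(s['ee_pos'],s['tool_rot'],np.abs(s['qvel']).max(),s['force'])
E
python3 mv.py 544.3 70.2 150 -25 4
```

```text
[0.54393367 0.06706446 0.19084323] [-9.00325746e+01 -7.55774942e-03 -2.52732710e+01] 0.4680231821849005 [-0.05886791  0.53935591 -1.553938  ]
now [544.   67.5 190.8] [-9.002e+01 -1.000e-02 -2.525e+01] t 22.7 F [ 0.45 -0.95 -1.39] open 0.0235
[ 0.00e+00 -1.00e-03  0.00e+00 -2.00e-01  1.02e+01  7.00e-01]
[ 0.00e+00 -1.00e-03  0.00e+00 -2.00e-01  1.02e+01  7.00e-01]
[ 0.00e+00 -1.00e-03  0.00e+00 -2.00e-01  1.02e+01  7.00e-01]
[ 0.00e+00 -1.00e-03  0.00e+00 -2.00e-01  1.02e+01  7.00e-01]
```

View pics/w14a.png

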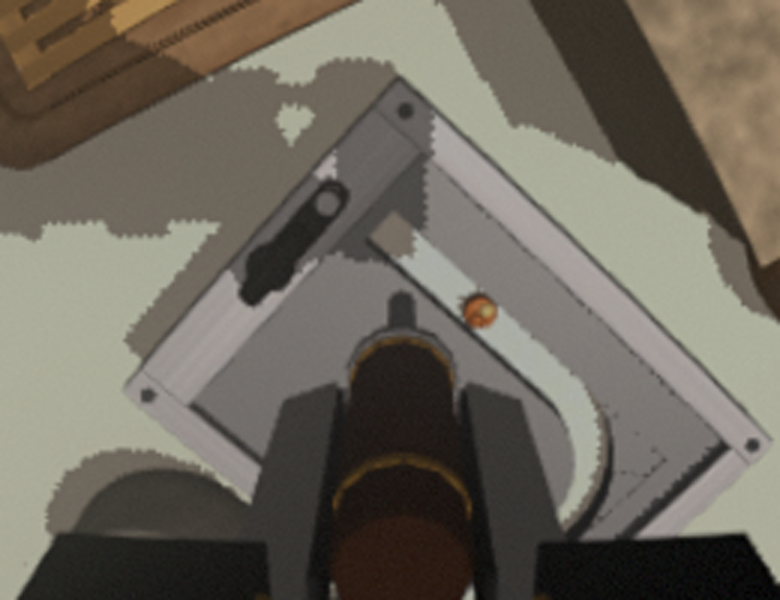

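```bash
python3 - <<'E'
from tray import *
d,s=load('w14'); f=lambda a:[(190+x/3,100+y/3) for x,y in a]
W=lambda a,z:onz(d,f(a),z,s)*1000
o=np.array([537.2,-6.0]); th=np.radians(21.9); R=np.array([[np.cos(th),-np.sin(th)],[np.sin(th),np.cos(th)]])
T=lambda q:((q[:,:2]-o)@R).round(1)
print('screws',T(W([(148,396),(405,110),(752,446)],.046)))
print('A',T(W([(480,312)],.0285)),'end top corners',T(W([(366,240),(394,211)],.038)), 'left edge top',T(W([(460,330)],.038)),'floor',T(W([(469,330)],.024)))
z=s['ee_pos'][2]-.0927
print('tip edges world',W([(402-13,310),(402+13,310),(402,290)],z), s['ee_pos'])
crop('w14',290,360,180,240,10,'w14b')
E
```

```text
screws [[-74.5 100. ]
 [ 72.1 100.4]
 [ 71.8 -92.4]]
A [[33.9 25.3]] end top corners [[26.9 77.9]
 [41.9 77.7]] left edge top [[25.2 28.5]] floor [[24.8 22. ]]
tip edges world [[537.88348624  65.1100563   98.1432313 ]
 [545.08857344  61.69817359  98.1432313 ]
 [544.2137521   69.17383913  98.1432313 ]] [0.54393367 0.06706446 0.19084323]
```

View pics/w14b.png

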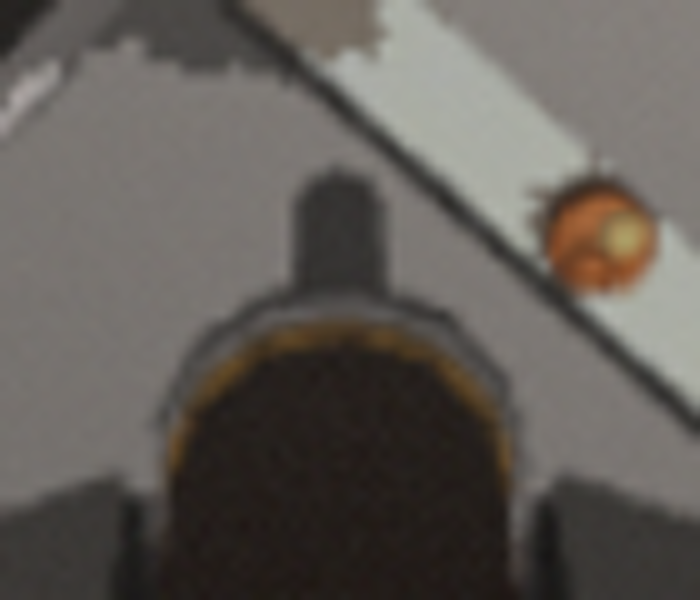

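```bash
python3 mv.py 545.1 71.3 136 -25 5
```

```text
now [544.   67.5 190.8] [-9.002e+01 -1.000e-02 -2.525e+01] t 22.7 F [ 0.45 -0.95 -1.39] open 0.0235
[ 0.0e+00 -1.0e-03  0.0e+00 -1.0e-01  1.1e+01  8.0e-01]
[ 0.0e+00 -1.0e-03  0.0e+00 -1.0e-01  1.1e+01  8.0e-01]
[ 0.0e+00 -1.0e-03  0.0e+00 -1.0e-01  1.1e+01  8.0e-01]
[ 0.0e+00 -1.0e-03  0.0e+00 -1.0e-01  1.1e+01  8.0e-01]
[ 0.0e+00 -1.0e-03  0.0e+00 -1.0e-01  1.1e+01  8.0e-01]
```

>>> {"name": "step_arm", "arguments": {
  "plan": "0 0 0 -0.1 11 0.8 1;0 0 0 -0.1 13 0.8 1;0 0 0 -0.1 13 0.8 1;0 0 0 -0.1 11 0.8 1;0 0 0 0 6 0.6 1;0 0 0 0 0 0 1;0 0 0 0 0 0 1;0 0 0 0 0 0 1;0 0 0 0 0 0 1"
}}

```text
time_s: 23.6
ee_pos: [0.5459, 0.0728, 0.1372]
tool_rot: [-90.0, -0.0, -25.1]
force: [0.4, 0.6, -1.3]
opening: 0.0235
```

```bash
python3 - <<'E'
from h import *
d,s=snap('wrist','w15'); crop('w15',270,390,150,240,6.5,'w15a');print(s['ee_pos'],s['tool_rot'],np.abs(s['qvel']).max(),s['force'])
E
```

```text
[0.54586691 0.07278869 0.13715654] [-8.99651002e+01 -4.71466003e-02 -2.50944203e+01] 0.07921402813764639 [ 0.44825053  0.62807441 -1.32296226]
```

View pics/w15a.png

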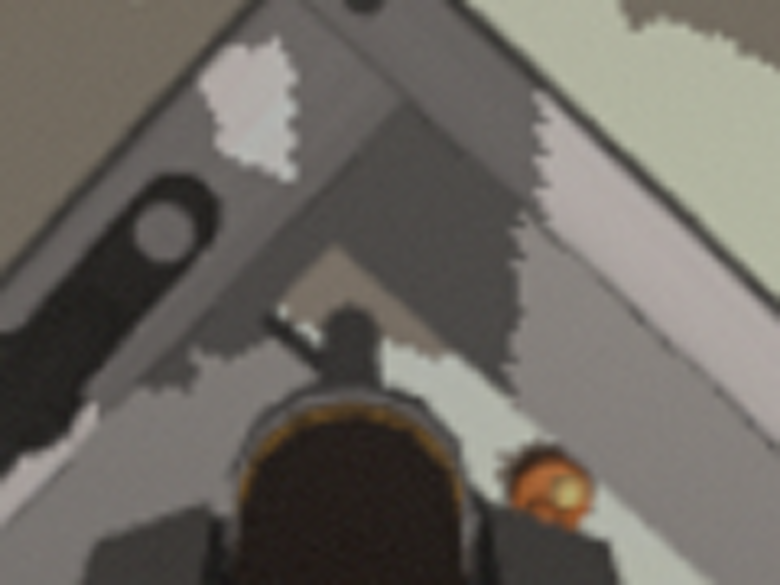

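```bash
python3 - <<'E'
from tray import *
d,s=load('w15'); f=lambda a:[(270+x/6.5,150+y/6.5) for x,y in a]
W=lambda a,z:onz(d,f(a),z,s)*1000
o=np.array([536.7,-6.2]); th=np.radians(21.9); R=np.array([[np.cos(th),-np.sin(th)],[np.sin(th),np.cos(th)]])
T=lambda q:((q[:,:2]-o)@R).round(1)
print('corners',T(W([(268,318),(335,243)],.038)),'right edge',T(W([(515,400),(700,570)],.038)),'left floor/wall',T(W([(320,345)],.038)))
z=s['ee_pos'][2]-.0927
e=W([(351,304)],z); l=W([(327,345),(378,345)],z); print(T(e),T(l)); 
Rt=Rrpy(s['tool_rot']); p=s['ee_pos']*1000
print('tool off',(Rt.T@(e[0]-p)).round(2),(Rt.T@(l.mean(0)-p)).round(2))
print('tcp tray',T(p[None]))
E
```

```text
corners [[28.  77.7]
 [42.8 78.3]] right edge [[43.4 42.9]
 [43.1  2.8]] left floor/wall [[30.1 69.5]]
[[39.1 71.7]] [[32.3 70.1]
 [37.2 64.8]]
tool off [-0.66 92.7   1.98] [-0.45 92.7  -4.05]
tcp tray [[38.  69.9]]
```

```bash
cat > path.py <<'E'
import sys; from h import *
from bench import r
# path.py tcpz step_mm n [offx offy]: continue along channel from present tip position
tz=float(sys.argv[1]); st=float(sys.argv[2]); n=int(sys.argv[3]); offx,offy=1.9,0.9
o=np.array([536.7,-6.2]); th=np.radians(21.9); R=np.array([[np.cos(th),-np.sin(th)],[np.sin(th),np.cos(th)]])
L1=88; L2=45*np.pi/2
def C(u):
    if u<=L1: return np.array([35.2,68-u])
    if u<=L1+L2:
        a=(u-L1)/45; return np.array([-10+45.2*np.cos(a),-20-45*np.sin(a)])
    return np.array([-10-(u-L1-L2),-65.])
s=r.sense(); p=s['ee_pos']*1000; Rt=Rrpy(s['tool_rot'])
tip=R.T@(p[:2]-o)-[offx,offy]
us=np.linspace(0,270,2701); cs=np.array([C(u) for u in us]); k=np.argmin(np.linalg.norm(cs-tip,axis=1)); u0=us[k]
print('t',round(s['time_s'],2),'tip tray',tip.round(2),'u',u0.round(1),'dev',np.linalg.norm(cs[k]-tip).round(2),'tcpz',p[2].round(2),'F',s['force'].round(1),'rot',s['tool_rot'].round(1))
q=p.copy()
for i in range(n):
    u=min(u0+st*(i+1),270); t=np.r_[o+R@(C(u)+[offx,offy]),p[2]+(tz-p[2])*(i+1)/n]
    print(round(u,1),C(u).round(1),(Rt.T@(t-q)).round(1)); q=t
E
python3 path.py 118 0 1
```

```text
t 23.65 tip tray [35.98 69.02] u 0.0 dev 1.29 tcpz 137.1 F [ 0.   0.2 -0.9] rot [-90.   -0.  -25.1]
0.0 [35.2 68. ] [ 0.2 19.1 -1.3]
```

>>> {"name": "step_arm", "arguments": {
  "plan": "0 0 0 0.2 4 -1.3 1;0 0 0 0 5 0 1;0 0 0 0 5 0 1;0 0 0 0 3 0 1;0 0 0 0 1 0 1;0 0 0 0 0 0 1;0 0 0 0 0 0 1"
}}

```text
time_s: 24.35
ee_pos: [0.5452, 0.0715, 0.1187]
tool_rot: [-90.0, -0.0, -25.1]
force: [-0.2, -0.3, -0.8]
opening: 0.0236
```

```bash
python3 path.py 116.5 0 1
```

```text
t 24.35 tip tray [34.98 68.  ] u 0.0 dev 0.22 tcpz 118.71 F [-0.2 -0.3 -0.8] rot [-90.   -0.  -25.1]
0.0 [35.2 68. ] [0.1 2.2 0.2]
```

>>> {"name": "step_arm", "arguments": {
  "plan": "0 0 0 0 0.7 0 1;0 0 0 0 0.7 0 1;0 0 0 0 0 0 1;0 0 0 0 0 0 1"
}}

```text
time_s: 24.75
ee_pos: [0.5451, 0.0715, 0.1173]
tool_rot: [-90.0, 0.0, -25.1]
force: [-0.4, 0.3, -0.6]
opening: 0.0234
```

>>> {"name": "step_arm", "arguments": {
  "plan": "0 0 0 0 0.5 0 1;0 0 0 0 0.3 0 1;0 0 0 0 0 0 1;0 0 0 0 0 0 1"
}}

```text
time_s: 25.15
ee_pos: [0.5452, 0.0715, 0.1167]
tool_rot: [-90.0, -0.0, -25.1]
force: [-0.2, -0.4, 2.0]
opening: 0.0238
```

```bash
python3 path.py 117.0 4 12
```

```text
t 25.15 tip tray [34.99 68.03] u 0.0 dev 0.21 tcpz 116.69 F [-0.2 -0.4  2. ] rot [-90.   -0.  -25.1]
4.0 [35.2 64. ] [ 3.1 -0.  -2.6]
8.0 [35.2 60. ] [ 2.9 -0.  -2.7]
12.0 [35.2 56. ] [ 2.9 -0.  -2.7]
16.0 [35.2 52. ] [ 2.9 -0.  -2.7]
20.0 [35.2 48. ] [ 2.9 -0.  -2.7]
24.0 [35.2 44. ] [ 2.9 -0.  -2.7]
28.0 [35.2 40. ] [ 2.9 -0.  -2.7]
32.0 [35.2 36. ] [ 2.9 -0.  -2.7]
36.0 [35.2 32. ] [ 2.9 -0.  -2.7]
40.0 [35.2 28. ] [ 2.9 -0.  -2.7]
44.0 [35.2 24. ] [ 2.9 -0.  -2.7]
48.0 [35.2 20. ] [ 2.9 -0.  -2.7]
```

>>> {"name": "step_arm", "arguments": {
  "plan": "0 0 0 1.6 -0.3 -1.3 1;0 0 0 2.9 -0.1 -2.7 1;0 0 0 2.9 0 -2.7 1;0 0 0 2.9 0 -2.7 1;0 0 0 2.9 0 -2.7 1;0 0 0 2.9 0 -2.7 1;0 0 0 2.9 0 -2.7 1;0 0 0 2.9 0 -2.7 1;0 0 0 2.9 0 -2.7 1;0 0 0 2.9 0 -2.7 1"
}}

```text
time_s: 26.15
ee_pos: [0.5595, 0.0362, 0.1168]
tool_rot: [-90.0, 0.0, -25.1]
force: [-0.0, 0.4, -0.2]
opening: 0.0233
```

```bash
python3 path.py 117.0 4 12
```

```text
t 26.15 tip tray [35.02 29.93] u 38.1 dev 0.18 tcpz 116.82 F [-0.   0.4 -0.2] rot [-90.    0.  -25.1]
42.1 [35.2 25.9] [ 3.1 -0.  -2.6]
46.1 [35.2 21.9] [ 2.9 -0.  -2.7]
50.1 [35.2 17.9] [ 2.9 -0.  -2.7]
54.1 [35.2 13.9] [ 2.9 -0.  -2.7]
58.1 [35.2  9.9] [ 2.9 -0.  -2.7]
62.1 [35.2  5.9] [ 2.9 -0.  -2.7]
66.1 [35.2  1.9] [ 2.9 -0.  -2.7]
70.1 [35.2 -2.1] [ 2.9 -0.  -2.7]
74.1 [35.2 -6.1] [ 2.9 -0.  -2.7]
78.1 [ 35.2 -10.1] [ 2.9 -0.  -2.7]
82.1 [ 35.2 -14.1] [ 2.9 -0.  -2.7]
86.1 [ 35.2 -18.1] [ 2.9 -0.  -2.7]
```

>>> {"name": "step_arm", "arguments": {
  "plan": "0 0 0 3 0 -2.7 1;0 0 0 2.9 0 -2.7 1;0 0 0 2.9 0 -2.7 1;0 0 0 2.9 0 -2.7 1;0 0 0 2.9 0 -2.7 1;0 0 0 2.9 0 -2.7 1;0 0 0 2.9 0 -2.7 1;0 0 0 2.9 0 -2.7 1;0 0 0 2.9 0 -2.7 1;0 0 0 2.9 0 -2.7 1;0 0 0 2.9 0 -2.7 1"
}}

```text
time_s: 27.25
ee_pos: [0.5758, -0.0042, 0.1169]
tool_rot: [-90.0, 0.0, -25.1]
force: [0.5, 0.0, -0.7]
opening: 0.0237
```

```bash
python3 path.py 117.0 4 12; python3 - <<'E'
from h import *
d,s=snap('wrist','w16'); crop('w16',250,410,130,290,4,'w16a')
E
```

```text
t 27.25 tip tray [ 35.14 -13.66] u 81.7 dev 0.07 tcpz 116.86 F [ 0.5  0.  -0.7] rot [-90.    0.  -25.1]
85.7 [ 35.2 -17.7] [ 3.  -0.  -2.7]
89.7 [ 35.2 -21.7] [ 2.9 -0.  -2.8]
93.7 [ 34.8 -25.7] [ 2.7 -0.  -3. ]
97.7 [ 34.2 -29.6] [ 2.4 -0.  -3.2]
101.7 [ 33.1 -33.5] [ 2.1 -0.  -3.4]
105.7 [ 31.7 -37.2] [ 1.8 -0.  -3.6]
109.7 [ 30.  -40.9] [ 1.5 -0.  -3.7]
113.7 [ 28.  -44.3] [ 1.2 -0.  -3.8]
117.7 [ 25.7 -47.6] [ 0.8 -0.  -3.9]
121.7 [ 23.1 -50.6] [ 0.5 -0.  -4. ]
125.7 [ 20.2 -53.4] [ 0.1 -0.  -4. ]
129.7 [ 17.1 -56. ] [-0.3 -0.  -4. ]
```

View pics/w16a.png

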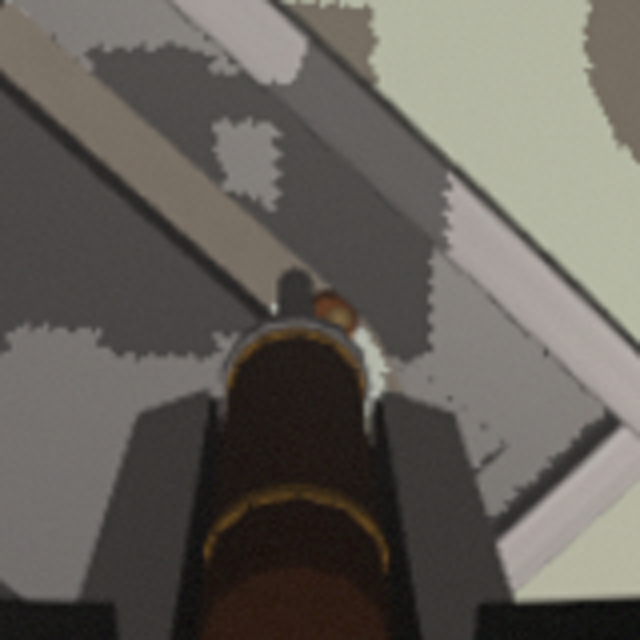

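>>> {"name": "step_arm", "arguments": {
  "plan": "0 0 0 3 0 -2.7 1;0 0 0 2.9 0 -2.8 1;0 0 0 2.7 0 -3 1;0 0 0 2.4 0 -3.2 1;0 0 0 2.1 0 -3.4 1;0 0 0 1.8 0 -3.6 1;0 0 0 1.5 0 -3.7 1;0 0 0 1.2 0 -3.8 1;0 0 0 0.8 0 -3.9 1"
}}

```text
time_s: 28.2
ee_pos: [0.5795, -0.0393, 0.1168]
tool_rot: [-90.0, 0.0, -25.1]
force: [-0.3, -0.3, -1.3]
opening: 0.0235
```

```bash
python3 path.py 117.0 4 12
```

```text
t 28.2 tip tray [ 25.48 -47.6 ] u 117.8 dev 0.18 tcpz 116.85 F [-0.3 -0.3 -1.3] rot [-90.    0.  -25.1]
121.8 [ 23.  -50.7] [ 0.6 -0.  -3.9]
125.8 [ 20.2 -53.5] [ 0.1 -0.  -4. ]
129.8 [ 17.1 -56. ] [-0.3 -0.  -4. ]
133.8 [ 13.7 -58.3] [-0.6 -0.  -4. ]
137.8 [ 10.2 -60.2] [-1.  -0.  -3.9]
141.8 [  6.6 -61.9] [-1.3 -0.  -3.8]
145.8 [  2.8 -63.2] [-1.6 -0.  -3.7]
149.8 [ -1.1 -64.1] [-2.  -0.  -3.5]
153.8 [ -5.1 -64.7] [-2.3 -0.  -3.3]
157.8 [ -9.1 -65. ] [-2.5 -0.  -3.1]
161.8 [-13.1 -65. ] [-2.7 -0.  -2.9]
165.8 [-17.1 -65. ] [-2.7 -0.  -2.9]
```

>>> {"name": "step_arm", "arguments": {
  "plan": "0 0 0 0.6 0 -3.9 1;0 0 0 0.1 0 -4 1;0 0 0 -0.3 0 -4 1;0 0 0 -0.6 0 -4 1;0 0 0 -1 0 -3.9 1;0 0 0 -1.3 0 -3.8 1;0 0 0 -1.6 0 -3.7 1;0 0 0 -2 0 -3.5 1;0 0 0 -2.3 0 -3.3 1;0 0 0 -2.5 0 -3.1 1"
}}

```text
time_s: 29.2
ee_pos: [0.5537, -0.0682, 0.1169]
tool_rot: [-90.0, -0.0, -25.1]
force: [0.2, 0.7, -0.8]
opening: 0.0235
```

```bash
python3 path.py 117.0 4 12; python3 - <<'E'
from h import *
d,s=snap('wrist','w17'); crop('w17',220,420,130,290,4,'w17a'); d,s=snap('top','t17'); crop('t17',260,360,170,270,6,'t17a')
E
```

```text
t 29.2 tip tray [ -9.3  -64.75] u 158.0 dev 0.25 tcpz 116.88 F [ 0.2  0.7 -0.8] rot [-90.   -0.  -25.1]
162.0 [-13.3 -65. ] [-2.6 -0.  -3.1]
166.0 [-17.3 -65. ] [-2.7 -0.  -2.9]
170.0 [-21.3 -65. ] [-2.7 -0.  -2.9]
174.0 [-25.3 -65. ] [-2.7 -0.  -2.9]
178.0 [-29.3 -65. ] [-2.7 -0.  -2.9]
182.0 [-33.3 -65. ] [-2.7 -0.  -2.9]
186.0 [-37.3 -65. ] [-2.7 -0.  -2.9]
190.0 [-41.3 -65. ] [-2.7 -0.  -2.9]
194.0 [-45.3 -65. ] [-2.7 -0.  -2.9]
198.0 [-49.3 -65. ] [-2.7 -0.  -2.9]
202.0 [-53.3 -65. ] [-2.7 -0.  -2.9]
206.0 [-57.3 -65. ] [-2.7 -0.  -2.9]
```

View pics/w17a.png

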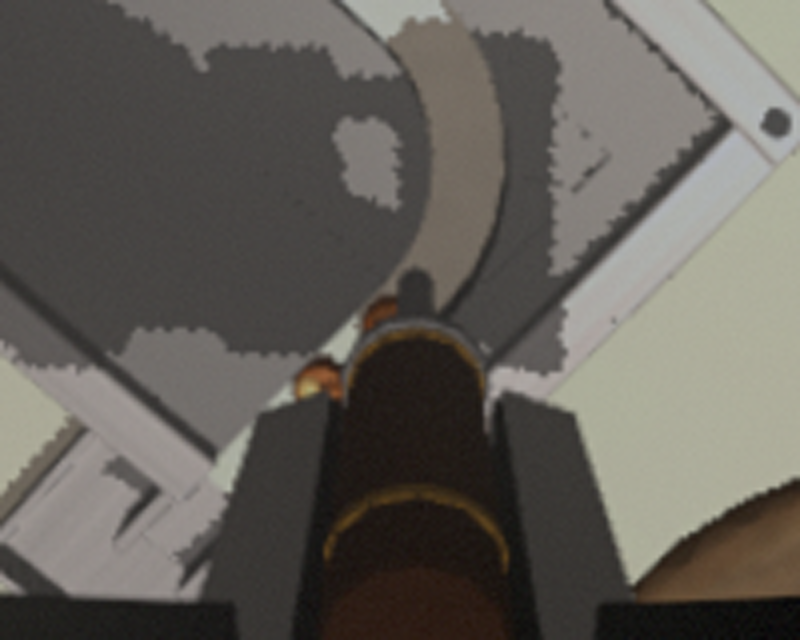

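View pics/t17a.png

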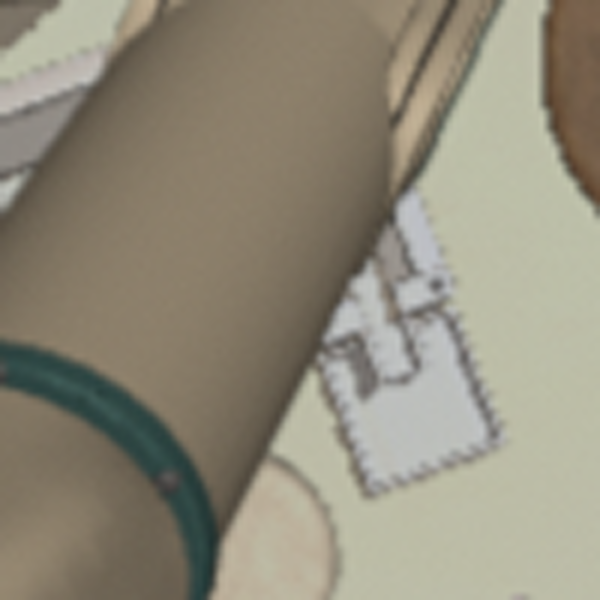

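Both chips lie ahead of the rod in the last straight. Continue.

>>> {"name": "step_arm", "arguments": {
  "plan": "0 0 0 -2.6 0 -3 1;0 0 0 -2.7 0 -2.9 1;0 0 0 -2.7 0 -2.9 1;0 0 0 -2.7 0 -2.9 1;0 0 0 -2.7 0 -2.9 1;0 0 0 -2.7 0 -2.9 1;0 0 0 -2.7 0 -2.9 1;0 0 0 -2.7 0 -2.9 1;0 0 0 -2.7 0 -2.9 1;0 0 0 -2.7 0 -2.9 1;0 0 0 -2.7 0 -2.9 1"
}}

```text
time_s: 30.4
ee_pos: [0.5133, -0.0846, 0.1169]
tool_rot: [-90.0, 0.0, -25.1]
force: [0.4, -0.5, -0.4]
opening: 0.0234
```

```bash
python3 path.py 117.0 4 12
```

```text
t 30.4 tip tray [-52.88 -64.87] u 201.6 dev 0.13 tcpz 116.86 F [ 0.4 -0.5 -0.4] rot [-90.    0.  -25.1]
205.6 [-56.9 -65. ] [-2.7 -0.  -3. ]
209.6 [-60.9 -65. ] [-2.7 -0.  -2.9]
213.6 [-64.9 -65. ] [-2.7 -0.  -2.9]
217.6 [-68.9 -65. ] [-2.7 -0.  -2.9]
221.6 [-72.9 -65. ] [-2.7 -0.  -2.9]
225.6 [-76.9 -65. ] [-2.7 -0.  -2.9]
229.6 [-80.9 -65. ] [-2.7 -0.  -2.9]
233.6 [-84.9 -65. ] [-2.7 -0.  -2.9]
237.6 [-88.9 -65. ] [-2.7 -0.  -2.9]
241.6 [-92.9 -65. ] [-2.7 -0.  -2.9]
245.6 [-96.9 -65. ] [-2.7 -0.  -2.9]
249.6 [-100.9  -65. ] [-2.7 -0.  -2.9]
```

>>> {"name": "step_arm", "arguments": {
  "plan": "0 0 0 -2.7 0 -3 1;0 0 0 -2.7 0 -2.9 1;0 0 0 -2.7 0 -2.9 1;0 0 0 -2.7 0 -2.9 1;0 0 0 -2.7 0 -2.9 1;0 0 0 -2.7 0 -2.9 1;0 0 0 -2.7 0 -2.9 1;0 0 0 -2.7 0 -2.9 1;0 0 0 -2.7 0 -2.9 1;0 0 0 -2.7 0 -2.9 1"
}}

```text
time_s: 31.4
ee_pos: [0.4765, -0.0995, 0.1169]
tool_rot: [-90.0, 0.0, -25.1]
force: [0.8, 0.5, -1.3]
opening: 0.0239
```

```bash
python3 path.py 117.0 4 5;python3 - <<'E'
from h import *
d,s=snap('wrist','w18'); crop('w18',190,450,120,300,3,'w18a'); d,s=snap('top','t18'); crop('t18',260,360,170,270,6,'t18a')
E
```

```text
t 31.4 tip tray [-92.58 -65.  ] u 241.3 dev 0.03 tcpz 116.86 F [ 0.8  0.5 -1.3] rot [-90.    0.  -25.1]
245.3 [-96.6 -65. ] [-2.7 -0.  -2.9]
249.3 [-100.6  -65. ] [-2.7 -0.  -2.9]
253.3 [-104.6  -65. ] [-2.7 -0.  -2.9]
257.3 [-108.6  -65. ] [-2.7 -0.  -2.9]
261.3 [-112.6  -65. ] [-2.7 -0.  -2.9]
```

View pics/w18a.png

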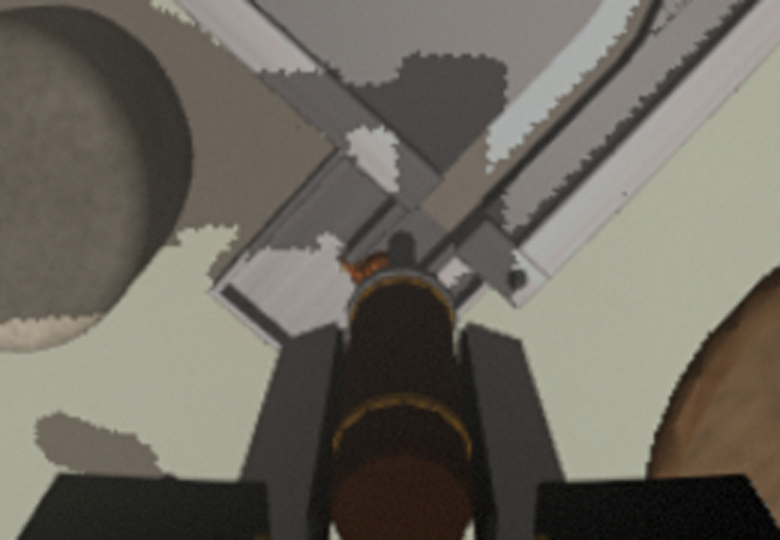

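View pics/t18a.png

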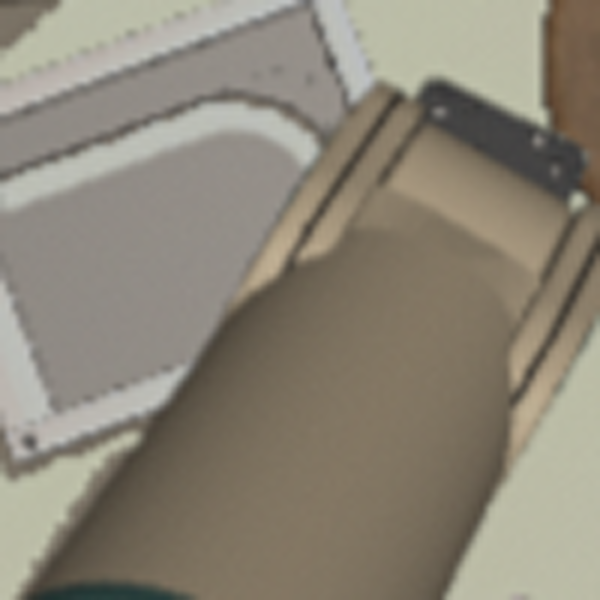

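>>> {"name": "step_arm", "arguments": {
  "plan": "0 0 0 -2.7 0 -2.9 1;0 0 0 -2.7 0 -2.9 1;0 0 0 -2.7 0 -2.9 1;0 0 0 -2 0 -2.1 1;0 0 0 0 0 0 1;0 0 0 0 0 0 1;0 0 0 0 0 0 1"
}}

```text
time_s: 32.2
ee_pos: [0.4633, -0.1048, 0.1169]
tool_rot: [-90.0, -0.0, -25.1]
force: [0.6, 0.3, 0.4]
opening: 0.0236
```

```bash
python3 path.py 117.0 4 1;python3 - <<'E'
from h import *
d,s=snap('wrist','w19'); crop('w19',190,450,120,300,3,'w19a'); 
E
```

```text
t 32.2 tip tray [-106.81  -64.98] u 255.5 dev 0.02 tcpz 116.88 F [0.6 0.3 0.4] rot [-90.   -0.  -25.1]
259.5 [-110.8  -65. ] [-2.7 -0.1 -2.9]
```

View pics/w19a.png

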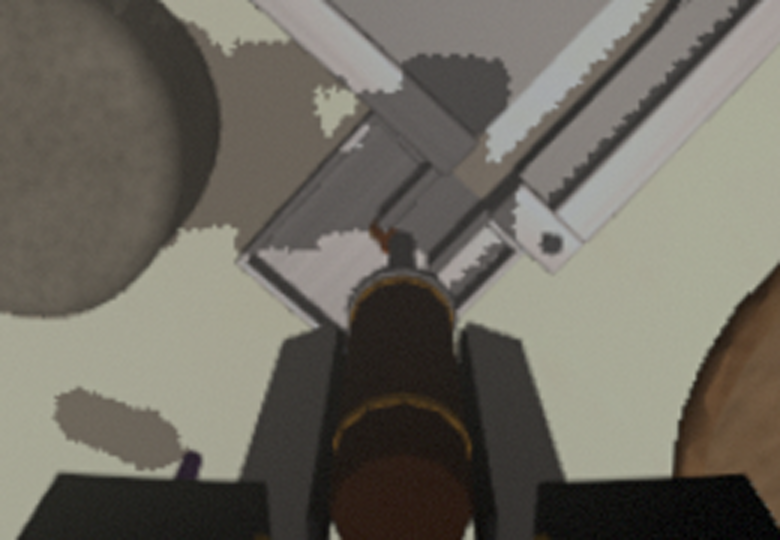

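>>> {"name": "step_arm", "arguments": {
  "plan": "0 0 0 0 -4 0 1;0 0 0 0 -8 0 1;0 0 0 0 -12 0 1;0 0 0 0 -15 0 1;0 0 0 0 -15 0 1;0 0 0 0 -12 0 1;0 0 0 0 -6 0 1;0 0 0 0 0 0 1"
}}

```text
time_s: 33.05
ee_pos: [0.4637, -0.1049, 0.1898]
tool_rot: [-90.0, -0.1, -25.1]
force: [-0.8, -0.3, -0.7]
opening: 0.0233
```

```bash
python3 - <<'E'
from h import *
d,s=snap('wrist','w20'); crop('w20',190,450,120,300,3,'w20a'); d,s=snap('scene','s20'); crop('s20',260,370,190,280,6,'s20a')
E
python3 mv.py 450 -220 190 -25 6
```

```text
now [ 462.9 -104.7  188.7] [-9.000e+01  1.000e-02 -2.509e+01] t 33.15 F [-0.01 -0.88 -0.32] open 0.0236
[ -0.   -0.   -0.    6.2  -0.2 -18.3]
[ -0.   -0.   -0.    6.2  -0.2 -18.3]
[ -0.   -0.   -0.    6.2  -0.2 -18.3]
[ -0.   -0.   -0.    6.2  -0.2 -18.3]
[ -0.   -0.   -0.    6.2  -0.2 -18.3]
[ -0.   -0.   -0.    6.2  -0.2 -18.3]
```

View pics/w20a.png

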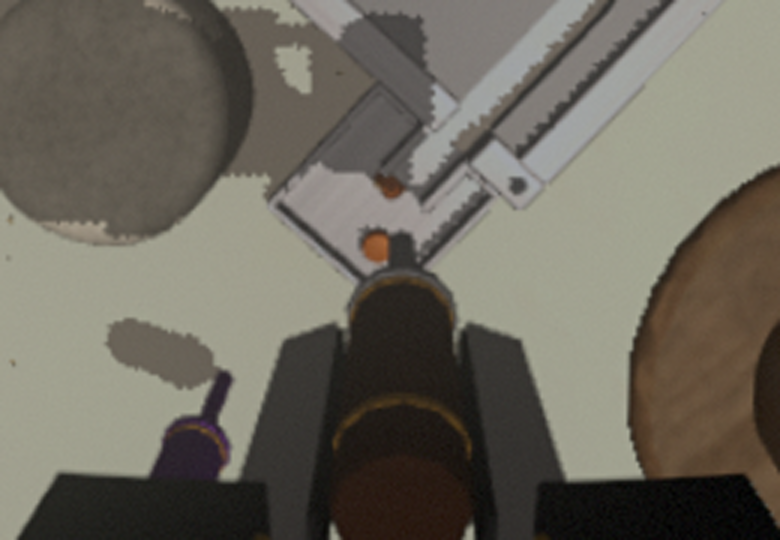

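View pics/s20a.png

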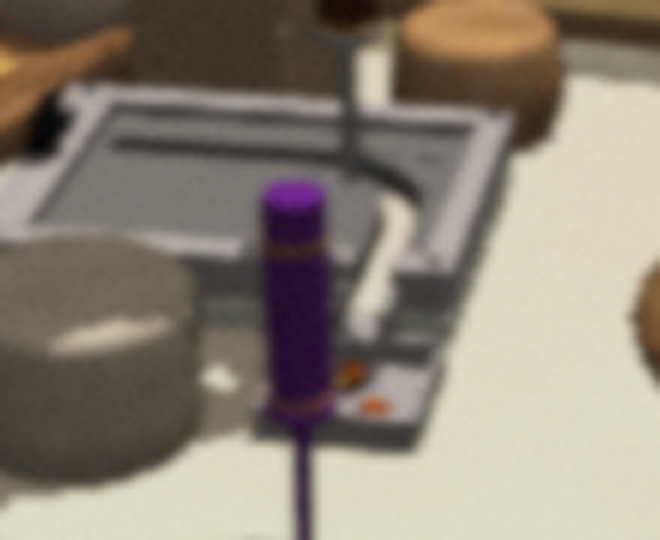

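```bash
python3 mv.py 421.2 -332.6 191 -25.1 10; python3 - <<'E'
from h import *
crop('w20',290,360,180,240,10,'w20b')
a=load('w20');b=load('s20')
def Ry(l,uv): o,v=ray(l[0],[uv],l[1]); return o,v[0]
for u,w in (((190+376/3,120+246/3),(260+374/6,190+407/6)),((190+391/3,120+187/3),(260+352/6,190+376/6))):
    print(tri([Ry(a,u),Ry(b,w)]))
E
```

```text
now [ 462.9 -104.7  188.7] [-9.000e+01  1.000e-02 -2.509e+01] t 33.15 F [-0.01 -0.88 -0.32] open 0.0236
[ -0.    0.   -0.    5.9  -0.2 -22.4]
[ -0.    0.   -0.    5.9  -0.2 -22.4]
[ -0.    0.   -0.    5.9  -0.2 -22.4]
[ -0.    0.   -0.    5.9  -0.2 -22.4]
[ -0.    0.   -0.    5.9  -0.2 -22.4]
[ -0.    0.   -0.    5.9  -0.2 -22.4]
[ -0.    0.   -0.    5.9  -0.2 -22.4]
[ -0.    0.   -0.    5.9  -0.2 -22.4]
[ -0.    0.   -0.    5.9  -0.2 -22.4]
[ -0.    0.   -0.    5.9  -0.2 -22.4]
(array([ 0.44190467, -0.12714328,  0.01124333]), [0.00038526875647966734, 0.0003852687564796531])
(array([ 0.45750463, -0.10697039,  0.01195974]), [0.00025655978730555675, 0.0002565597873056344])
```

View pics/w20b.png

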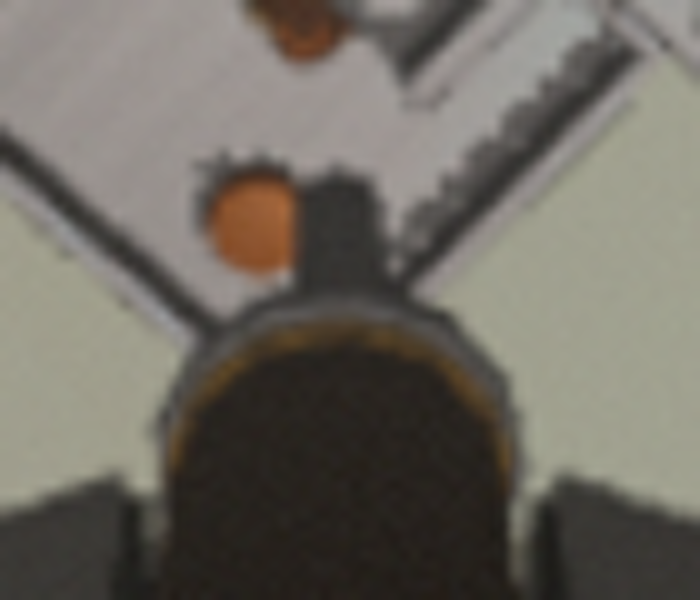

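Both chips are in the pan (z ≈ 11–12 mm), and the rod is unmoved in the grip. Back to the stand.

>>> {"name": "step_arm", "arguments": {
  "plan": "0 0 0 4 -0.2 -12 1;0 0 0 5.9 -0.2 -22 1;0 0 0 5.9 -0.2 -23 1;0 0 0 5.9 -0.2 -23 1;0 0 0 5.9 -0.2 -23 1;0 0 0 5.9 -0.2 -23 1;0 0 0 5.9 -0.2 -23 1;0 0 0 5.9 -0.2 -23 1;0 0 0 5.9 -0.2 -23 1;0 0 0 5.2 -0.2 -18 1;0 0 0 2 0 -10 1"
}}

```text
time_s: 34.25
ee_pos: [0.4198, -0.3342, 0.1903]
tool_rot: [-90.1, 0.0, -25.3]
force: [0.7, 0.2, -1.2]
opening: 0.0234
```

>>> {"name": "step_arm", "arguments": {
  "plan": "0 0 0 0 0 0 1;0 0 0 0 0 0 1;0 0 0 0 0 0 1;0 0 0 0 0 0 1"
}}

```text
time_s: 34.65
ee_pos: [0.4218, -0.3305, 0.1908]
tool_rot: [-90.0, 0.0, -25.0]
force: [0.3, -0.7, -0.9]
opening: 0.0235
```

```bash
python3 mv.py 421.2 -332.6 191 -25.1 1; python3 - <<'E'
from h import *
d,s=snap('wrist','w21'); crop('w21',190,450,100,300,3,'w21a')
E
```

```text
now [ 421.8 -330.5  190.8] [-8.996e+01  2.000e-02 -2.500e+01] t 34.65 F [ 0.26 -0.65 -0.85] open 0.0235
[-1.0e-03  2.0e-03 -0.0e+00  4.0e-01 -2.0e-01 -2.2e+00]
```

View pics/w21a.png

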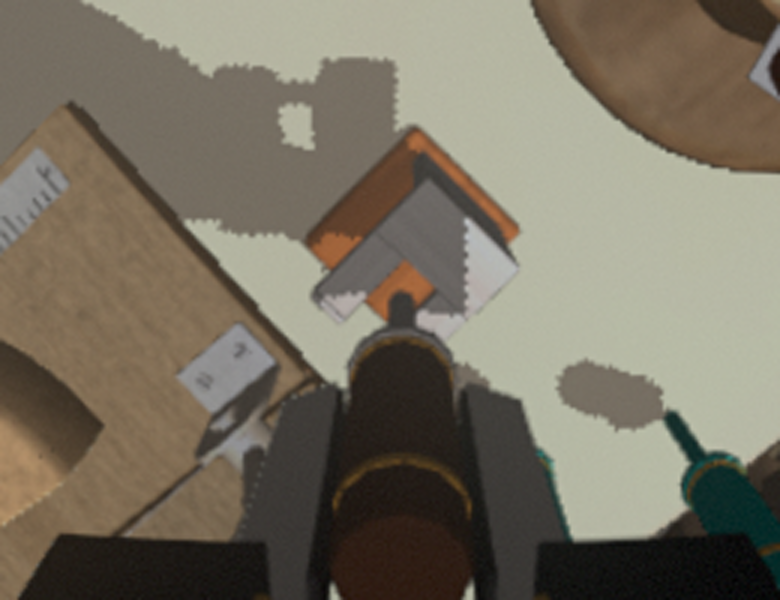

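>>> {"name": "step_arm", "arguments": {
  "plan": "0 0 0 0.3 3 -2 1;0 0 0 0 6 0 1;0 0 0 0 3 0 1;0 0 0 0 0 0 1;0 0 0 0 0 0 1;0 0 0 0 0 0 1"
}}

```text
time_s: 35.3
ee_pos: [0.4208, -0.3336, 0.1789]
tool_rot: [-90.0, -0.0, -25.1]
force: [-0.5, 0.6, -0.8]
opening: 0.0236
```

```bash
python3 mv.py 421.2 -332.6 112.5 -25.1 8
```

```text
now [ 420.8 -333.6  178.9] [-90.   -0.  -25.1] t 35.3 F [-0.51  0.56 -0.77] open 0.0236
[ 0.  -0.   0.  -0.   8.3  0.1]
[ 0.  -0.   0.  -0.   8.3  0.1]
[ 0.  -0.   0.  -0.   8.3  0.1]
[ 0.  -0.   0.  -0.   8.3  0.1]
[ 0.  -0.   0.  -0.   8.3  0.1]
[ 0.  -0.   0.  -0.   8.3  0.1]
[ 0.  -0.   0.  -0.   8.3  0.1]
[ 0.  -0.   0.  -0.   8.3  0.1]
```

>>> {"name": "step_arm", "arguments": {
  "plan": "0 0 0 0 4 0.4 1;0 0 0 0 7 0.3 1;0 0 0 0 9 0.1 1;0 0 0 0 10 0 1;0 0 0 0 10 0 1;0 0 0 0 10 0 1;0 0 0 0 8 0 1;0 0 0 0 5 0 1;0 0 0 0 2 0 1;0 0 0 0 0 0 1;0 0 0 0 0 0 1"
}}

```text
time_s: 36.4
ee_pos: [0.4213, -0.333, 0.1141]
tool_rot: [-90.0, -0.0, -25.1]
force: [0.9, -0.1, -0.6]
opening: 0.0238
```

```bash
python3 mv.py 421.2 -332.6 111 -25.1 1
```

```text
now [ 421.3 -333.   114.1] [-9.001e+01 -4.000e-02 -2.510e+01] t 36.4 F [ 0.93 -0.13 -0.61] open 0.0238
[ 0.0e+00 -0.0e+00  1.0e-03 -3.0e-01  3.1e+00  3.0e-01]
```

>>> {"name": "step_arm", "arguments": {
  "plan": "0 0 0 -0.1 1 0.3 1;0 0 0 0 1 0 1;0 0 0 0 1 0 1;0 0 0 0 0.4 0 1;0 0 0 0 0 0 1;0 0 0 0 0 0 1"
}}

```text
time_s: 37.0
ee_pos: [0.4212, -0.3325, 0.1107]
tool_rot: [-90.0, -0.0, -25.1]
force: [-0.3, 0.8, 3.4]
opening: 0.0234
```

>>> {"name": "step_arm", "arguments": {
  "plan": "0 0 0 0 0 0 0.7;0 0 0 0 0 0 0.6;0 0 0 0 0 0 0.5;0 0 0 0 0 0 0.45;0 0 0 0 -8 0 0.45;0 0 0 0 -15 0 0.45;0 0 0 0 -20 0 0.45;0 0 0 0 -25 0 0.45;0 0 0 0 -25 0 0.45;0 0 0 0 -25 0 0.45;0 0 0 0 -20 0 0.45;0 0 0 0 -10 0 0.45"
}}

```text
time_s: 38.2
ee_pos: [0.4217, -0.3331, 0.2607]
tool_rot: [-90.0, -0.2, -25.1]
force: [0.0, 0.3, 0.8]
opening: 0.0515
```

```bash
python3 - <<'E'
from h import *
from bench import eyes
for i in range(4): eyes.get_image('top')
d,s=snap('wrist','w22'); print(s['ee_pos'],s['time_s'])
crop('w22',0,640,0,400,1.25,'w22a'); d,s=snap('scene','s22'); crop('s22',170,490,140,310,2.5,'s22a'); crop('w22',240,400,110,270,4,'w22b')
E
```

```text
[ 0.42085444 -0.33204959  0.25790932] 38.4
```

View pics/w22b.png

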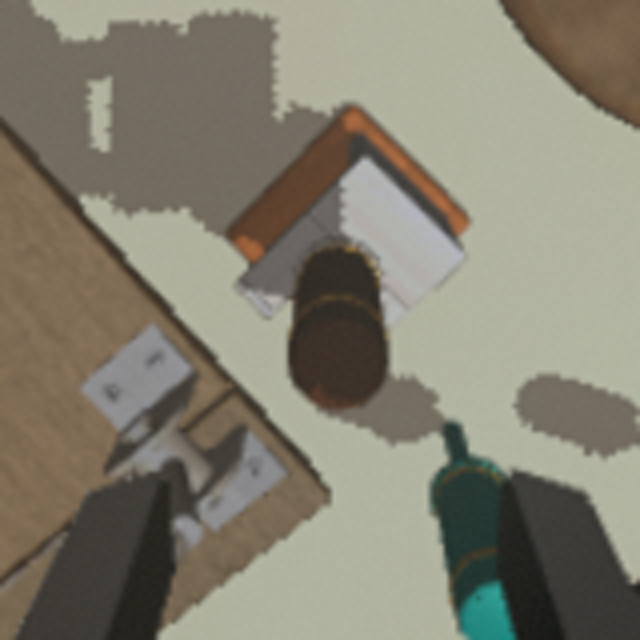

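View pics/s22a.png

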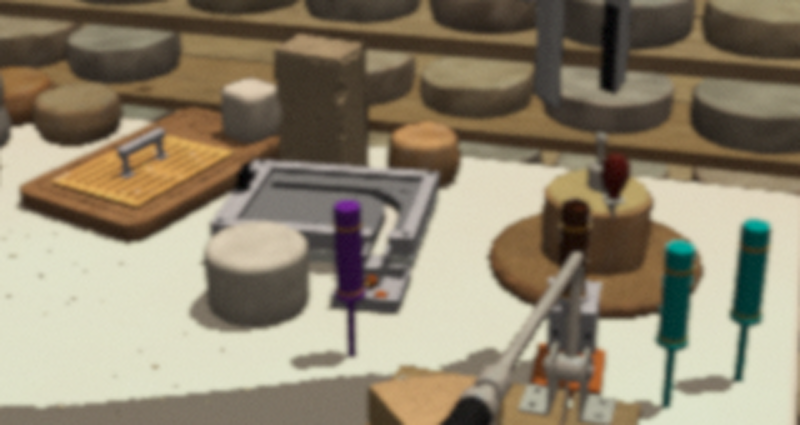

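```bash
python3 - <<'E'
from h import *
d,s=snap('top','t22'); crop('t22',140,440,110,290,2.6,'t22a')
E
```

```text
(no output)
```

View pics/t22a.png

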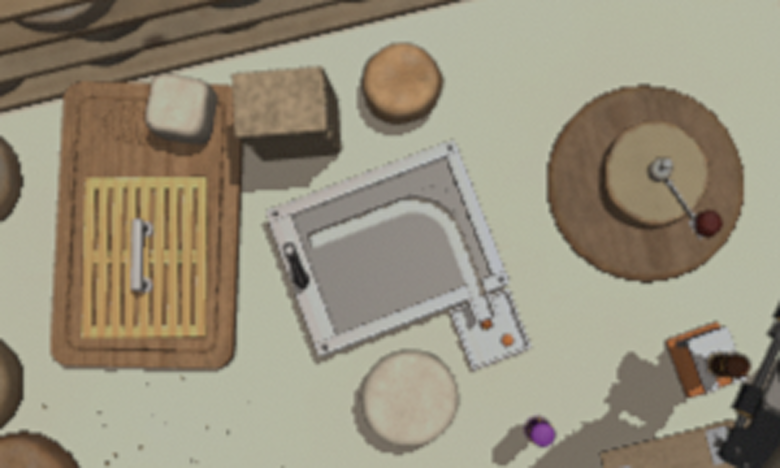

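The top view shows the panel flat on the board, the button turned, the channel empty, both chips in the pan and the scraper in its stand.

```bash
python3 -c "
from bench import r
print(r.close_job())"
```

```text
the job is handed in; nothing more can be done
None
```

The job is done and handed in at about 38.5 s of the 70 s allowed.

- **Button and panel:** I turned the button to about 91° and laid the panel on the board. It touched down with about 5 N and looks flat and clear of the brick.
- **Channel:** I touched the scraper tip down at the closed end with about 2.5 N, then ran it about 0.2 mm above the floor at 4 cm/s. It went round the bend and 2 mm past the end of the spout. The tip stayed within about 0.3 mm of the planned line, and the wrist force readings between moves stayed under about 2 N.
- **Scraper:** It went back into the stand at the same height it was taken from, and I opened the gripper and backed off above it.

In the last pictures, both chips are in the pan (about 11–12 mm up by two views), the channel is empty and the scraper hangs upright. The cheeses look where they were; I judged that by eye and did not re-measure them.

Two small disagreements came up. The handle's end triangulated to 84 mm against the 78 mm expected. The scraper's tip sat about 2 mm off the tool axis, which I corrected for in the channel run. No check failed.

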